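Pack a bead order into a lidded jar

ROBOT

A 6-joint arm with a two-finger parallel gripper is mounted at the origin on the work surface. World frame = base frame: x ahead of the robot, y to its left, z up, the work surface at z = 0. Lengths are in m, angles in rad, forces in N, time in s.
With the tool pointing down it reaches from about 0.275 to 0.85 m from the base axis. Payload 5.2 kg.
Tool frame: the origin (TCP) lies on the centre line of the jaws, within the pads' length; the fingertips stand 14 mm ahead of it and the grasp point (between the pads) lies 5 mm behind it; z points along the fingers, y is the line along which they close (so a half turn about z gives the same grasp; the last joint's range is limited). The gripper opens to 85 mm and grips with 20 to 120 N. Pads are 22 mm wide; open, the fingers measure 114 mm over their backs; the gripper's body (76 mm by 85 mm) begins 54 mm behind the grasp point. The pads swing forward as they close: fully open they stand 13 mm farther back than shut.
Start: joints at [0.911, 0.259, 1.535, -0, 1.348, -0.203], TCP at [0.243, 0.494, 0.245] pointing down, gripper open.
Joint ranges: [-3.14, 3.14], [-0.91, 2.08], [0.19, 2.58], [-1.22, 4.36], [0.22, 2.71], [-3.12, 3.12]. Speed limits (rad/s): [2.57, 2.57, 3.14, 3.14, 3.14, 3.14].

INTERFACE

Orientations are given as a unit quaternion [x, y, z, w].
In Python, from workcell import r, imaging, ticket, finder gives the robot as it stands.
- The arm moves only by the tool play_rows, never from a script. Its argument "targets" is a list of rows, each a list of 3 entries, a list of its own where there are three numbers: the opening, from 0 (shut) to 1 (fully open), then the shift along the world's x, y, z scaled (see below), then the turn, a rotation vector about the world's x, y, z scaled (see below). A call has 1 to 20 rows; each row is the pose to reach, as a shift and turn from the pose commanded when the call began; what a row does not reach only later rows make up. The controller multiplies each number of a shift by 30 cm and each number of a turn by 30 degrees. A row lasts 1/12 s, in which the tool goes at most 41.7 mm and 7.16 degrees, less where a joint would pass 70% of its speed; a pose out of reach is approached as far as the arm can. A call with a number of a shift or a turn outside -1 to 1 is refused whole. A call with a gripper value outside its range is refused whole. The fingers move at their own pace and stop on an object; "squeeze" is the grip in N (left out, the last holds). Time passes only in rows, so rows that repeat a pose let the fingers close. It gives the time, the measured TCP pose, the force, the opening and the grip force at its end, in the units of the state.
- r.read_state(): the state, without advancing time (a new reading comes with each control period).
- imaging.capture(name): name is "scene" or "top"; returns a dict with "frame" (384x512x3 uint8, red, green, blue), "range_z" (384x512 float32, m along the optical axis (not along the pixel's ray), 0 where there is no reading), "intrinsics" (3x3 intrinsics, pixels), "distortion" ([k1, k2, p1, p2, k3] as OpenCV has them; the pictures are not rectified), "world_from_camera" (4x4, takes a point from camera to world coordinates). Camera axes: x right, y down, z forward; pixel columns grow to the right and rows downward; lengths in m; the calibration is good to about 2 mm. A picture is of the moment at which its call begins.
- ticket.finish_job(): hands the job in; it is judged then, once.
Trained networks look in the newest picture that a camera, given by its name, has taken for a name from the list of things; names that differ only in an ending like _2 or _b are one class to them, and where a whole thing is asked for, a point or a joint stands for the part that bears it (a point fixed in the world has none). Each returns a list of dicts, best first, with "conf" (0 to 1); they miss things now and then, are a little off and sometimes report something else, mostly with a low value. They report only what shows in the picture. A call takes as long as a camera call. They do not tell look-alikes from the thing itself.
- finder.boxes_of(camera, thing): "rect" ([left, top, right, bottom] in pixels, round what is visible of it).
The state is a dict: "time": time; "q": joint angles; "joint_velocities": joint speeds; "effort": joint torques, N m; "tool_pos": TCP position; "tool_rot": TCP orientation; "wrist_force": force on the tool from outside, world axes, zero at the start; "torque": the same for the moment, N m; "gripper_width": opening from 0.0 (shut) to 1.0 (fully open); "grip_force": force on a finger pad.
Only numpy, scipy, OpenCV 4.12 (cv2) and the standard library are available. Lean on these libraries where they do the work, as an engineer would, in place of code of your own. Each camera call takes 0.05 s, during which the arm holds its last target. There are 200 camera calls.

TASK

Pack the bead order: lift the clear cover off the pocket tray and the bamboo lid off the white jar and set both down on the bench, pluck every six-sided barrel bead out of the tray and put it in the jar, then put the lid back on the jar and the cover back over the tray so that both sit fully home. Leave the flat round beads lying in their pockets and do not push the tape, paperweight, stapler or cards about.

Things in the scene. Friction and masses are not known exactly. Their poses are not given: they have to be found in the camera images.
- tray: grey plastic pocket tray held to the bench by suction feet (it does not move), 136 mm square, 13 mm high; 3 by 3 square pockets along its x and y, 28 mm wide, 10 mm deep (floor 3 mm above the bench), 46 mm apart centre to centre, centred on the tray. Origin: centre of its underside, z up. It stands left or right of the robot's midline, the jar on the other side
- cover: clear plastic dust cover, loose, 150 g: a square box open below, 148 mm outside, 143 mm inside (3.5 mm play round the tray), 32 mm high, with a bar grip on top. It covers the tray, its edge resting on the bench round it. Origin: centre of its lower edge, z up: 0 mm above the tray's origin when fully home; x and y along its sides
- cover_grip (a point): middle height of the cover's black bar grip, 46 mm above the cover's origin; the bar is 12 mm thick (along the cover's x), 56 mm long (along its y), its top 10 mm above this point and the cover's top face 14 mm below
- jar: round white ceramic storage jar, loose, standing on the bench, 0.55 kg, 108 mm outer and 98 mm inner diameter, 65 mm tall, inner floor 6 mm up. Origin: centre of its underside, z up
- lid: round bamboo lid, loose (no thread or clip), 90 g: a plug 91 mm wide, 6 mm deep that drops into the jar's mouth (3.5 mm play), a 108 mm flange 6 mm thick that rests on the rim, a 14 mm neck and a round knob on top. Origin: centre of the plug's underside, z up; seated it is 59 mm above the jar's origin; on the bench it stands on the plug
- lid_knob (a point): middle of the lid's knob, 28 mm above the lid's origin; the knob is round, 24 mm in diameter and 16 mm tall, its top 8 mm above this point
- hex1: six-sided barrel bead of fired clay, 18 mm across flats (20.8 over corners), 22 mm tall, 14 g, 5 mm hole along its axis; up to two of the six are absent (None from the start). Starts upright in a tray pocket under the cover, its top 12 mm above the tray's top. Origin: centre of its underside; z along its axis; +x points to a corner (flats face 30, 90, 150 .. degrees)
- hex2: six-sided barrel bead of fired clay, 18 mm across flats (20.8 over corners), 22 mm tall, 14 g, 5 mm hole along its axis; up to two of the six are absent (None from the start). Starts upright in a tray pocket under the cover, its top 12 mm above the tray's top. Origin: centre of its underside; z along its axis; +x points to a corner (flats face 30, 90, 150 .. degrees)
- hex3: six-sided barrel bead of fired clay, 18 mm across flats (20.8 over corners), 22 mm tall, 14 g, 5 mm hole along its axis; up to two of the six are absent (None from the start). Starts upright in a tray pocket under the cover, its top 12 mm above the tray's top. Origin: centre of its underside; z along its axis; +x points to a corner (flats face 30, 90, 150 .. degrees)
- hex4: six-sided barrel bead of fired clay, 18 mm across flats (20.8 over corners), 22 mm tall, 14 g, 5 mm hole along its axis; up to two of the six are absent (None from the start). Starts upright in a tray pocket under the cover, its top 12 mm above the tray's top. Origin: centre of its underside; z along its axis; +x points to a corner (flats face 30, 90, 150 .. degrees)
- hex5: six-sided barrel bead of fired clay, 18 mm across flats (20.8 over corners), 22 mm tall, 14 g, 5 mm hole along its axis; up to two of the six are absent (None from the start). Starts upright in a tray pocket under the cover, its top 12 mm above the tray's top. Origin: centre of its underside; z along its axis; +x points to a corner (flats face 30, 90, 150 .. degrees)
- hex6: six-sided barrel bead of fired clay, 18 mm across flats (20.8 over corners), 22 mm tall, 14 g, 5 mm hole along its axis; up to two of the six are absent (None from the start). Starts upright in a tray pocket under the cover, its top 12 mm above the tray's top. Origin: centre of its underside; z along its axis; +x points to a corner (flats face 30, 90, 150 .. degrees)
- disc1: flat round bead of the same fired clay, 24 mm in diameter, 9 mm tall, lying flat in a pocket of the tray (top 1 mm below the tray's top); it stays there. Origin: centre of its underside, z up
- disc2: flat round bead of the same fired clay, 24 mm in diameter, 9 mm tall, lying flat in a pocket of the tray (top 1 mm below the tray's top); it stays there. Origin: centre of its underside, z up
- tape: roll of white electrical tape lying flat, 64 mm across, 19 mm high; bystander. Origin: centre of its underside
- paperweight: clear glass paperweight dome, 72 mm across, 44 mm high; bystander. Origin: centre of its underside
- stapler: purple plastic press-button stapler, 34 mm wide, 118 mm long along its y, 62 mm high; bystander. Origin: centre of its underside
- cards: small stack of backing cards, 90 by 130 by 20 mm; bystander. Origin: centre of its underside
Things that resemble listed ones, but are neither listed nor needed, are in the scene too. What is shaped like the jar but purple is not meant.

How it is judged:
By the outcome, as a careful person would: the job done as asked, in the order asked, and still so for the second after the job is handed in, with the robot touching nothing.
Of hex1, hex2, hex3, hex4, hex5, hex6 only 4 to 6 are there at a start; the rules pass over those that are not, and their reading is None.
At some moment in a run one of lid, jar, cover may be knocked a few centimetres aside while the robot is not near it.
Once in a run the grip may slacken for a moment while it holds something.
It also fails if it takes over 210 s, if anything falls off the work surface, if the arm or the gripper's body presses on something with over 40 N, if the wrist force passes 120 N, or if a joint passes its speed limit or range.

## Working session

There is one attempt and no reset: what is moved stays moved. The work goes in short steps, Python scripts to look and compute and a tool call to move; the robot and the scene stay as the last step left them, time stands still between calls to the robot, and variables do not carry over. Pictures are saved under pics/ and viewed, at most 14 in all, crops included, and the job is handed in when it is done.

Besides the shell and the picture viewer there is one more tool, called after "Request:" as name(argument=value, ...) on one line, values as JSON. play_rows: Moves the arm, as the interface text tells. Shifts and turns lie within -1 to 1; 1 stands for 30 cm of shift or 30 degrees of turn. Its arguments: {"type":"object","properties":{"targets":{"type":"array","items":{"type":"array"}},"squeeze":{"type":"number"}},"required":["targets"]}

```bash
mkdir -p pics; cat > h.py <<'E'
import numpy as np, cv2
from workcell import r, imaging, ticket, finder
def cap(n): return imaging.capture(n)
def cloud(c):
    h,w=c["range_z"].shape; u,v=np.meshgrid(np.arange(w),np.arange(h))
    p=cv2.undistortPoints(np.stack([u,v],-1).reshape(-1,1,2).astype(np.float64),np.array(c["intrinsics"]),np.array(c["distortion"])).reshape(h,w,2)
    z=c["range_z"]; P=np.stack([p[...,0]*z,p[...,1]*z,z],-1); T=np.array(c["world_from_camera"])
    W=P@T[:3,:3].T+T[:3,3]; W[z==0]=np.nan; return W
def atz(c,px,z):
    p=cv2.undistortPoints(np.array(px,float).reshape(-1,1,2),np.array(c["intrinsics"]),np.array(c["distortion"])).reshape(-1,2)
    T=np.array(c["world_from_camera"]); d=np.c_[p,np.ones(len(p))]@T[:3,:3].T; o=T[:3,3]
    return o+d*((z-o[2])/d[:,2])[:,None]
def save(c,name,crop=None,s=1):
    f=c["frame"][...,::-1]
    if crop: f=f[crop[1]:crop[3],crop[0]:crop[2]]
    cv2.imwrite("pics/"+name,cv2.resize(f,None,fx=s,fy=s,interpolation=cv2.INTER_CUBIC))
E
python3 - <<'E'
from h import *
for n in("top","scene"):
    c=cap(n); save(c,n+"0.png",s=1.5); W=cloud(c)
    print(n,np.array(c["world_from_camera"]).round(3).tolist())
    for t in "tray cover cover_grip jar lid lid_knob hex1 disc1 tape paperweight stapler cards".split():
        for b in finder.boxes_of(n,t)[:8]:
            l=b["rect"]; u,v=int((l[0]+l[2])/2),int((l[1]+l[3])/2)
            print(t,round(b["conf"],2),np.round(l).astype(int).tolist(),W[v,u].round(3))
E
```

```text
top [[0.168, -0.964, 0.204, 0.413], [-0.986, -0.164, 0.036, -0.017], [-0.001, -0.207, -0.978, 0.812], [0.0, 0.0, 0.0, 1.0]]
cover 0.48 [269, 100, 298, 122] [ 0.782 -0.033 -0.003]
cover_grip 0.88 [130, 141, 217, 228] [0.545 0.181 0.054]
jar 0.8 [229, 161, 277, 211] [0.581 0.011 0.003]
jar 0.72 [303, 208, 329, 246] [ 0.504 -0.137  0.071]
jar 0.61 [291, 271, 345, 328] [ 0.352 -0.174  0.007]
jar 0.58 [128, 143, 216, 230] [0.543 0.189 0.039]
lid 0.93 [308, 194, 357, 248] [ 0.519 -0.166  0.092]
lid_knob 0.67 [307, 196, 359, 251] [ 0.513 -0.168  0.095]
hex1 0.43 [128, 142, 216, 229] [0.542 0.185 0.055]
hex1 0.43 [306, 195, 360, 247] [ 0.518 -0.168  0.093]
disc1 0.15 [128, 141, 216, 224] [0.549 0.186 0.056]
tape 0.85 [270, 102, 297, 121] [ 0.782 -0.033 -0.003]
paperweight 0.59 [229, 237, 258, 265] [0.429 0.004 0.043]
stapler 0.83 [191, 76, 208, 127] [0.75  0.165 0.051]
cards 0.61 [317, 107, 376, 162] [ 0.741 -0.19   0.018]
cards 0.31 [309, 196, 359, 248] [ 0.518 -0.168  0.093]
scene [[0.242, 0.543, -0.804, 1.354], [0.97, -0.14, 0.198, -0.209], [-0.005, -0.828, -0.561, 0.608], [0.0, 0.0, 0.0, 1.0]]
cover 0.89 [308, 171, 375, 215] [0.576 0.185 0.031]
cover 0.42 [349, 218, 393, 266] [0.786 0.163 0.049]
cover_grip 0.61 [311, 170, 372, 214] [0.57  0.188 0.032]
jar 0.86 [175, 148, 212, 182] [ 0.312 -0.169  0.017]
jar 0.85 [255, 178, 299, 223] [0.535 0.023 0.009]
lid 0.79 [174, 174, 221, 203] [ 0.533 -0.174  0.078]
lid_knob 0.61 [178, 177, 219, 202] [ 0.532 -0.172  0.074]
hex1 0.45 [313, 172, 373, 213] [0.578 0.19  0.034]
hex1 0.26 [247, 169, 273, 189] [ 0.459 -0.001  0.034]
tape 0.85 [265, 259, 297, 283] [ 0.774 -0.031  0.001]
paperweight 0.59 [247, 168, 274, 191] [ 0.456 -0.     0.029]
stapler 0.83 [351, 219, 390, 267] [0.786 0.161 0.047]
stapler 0.41 [177, 192, 217, 224] [ 0.58  -0.182  0.056]
cards 0.64 [164, 255, 236, 295] [ 0.764 -0.199  0.022]
```

View pics/top0.png

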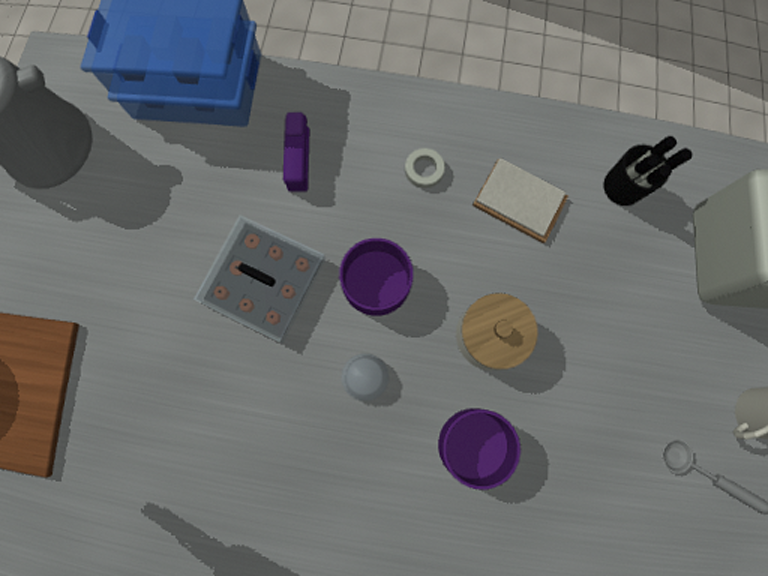

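View pics/scene0.png

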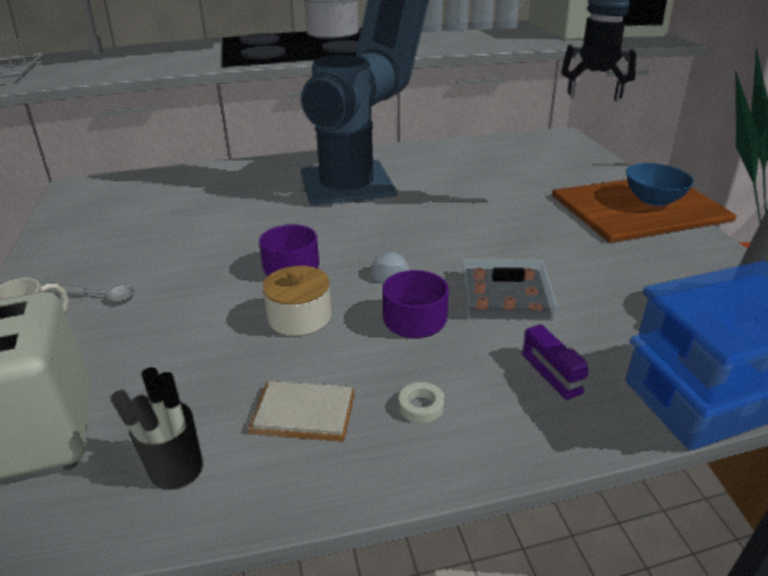

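The target jar is the white-bodied one under the bamboo lid (top ≈ 333,222). The purple pots at (251,184) and (319,299) are decoys. The covered tray is at (173,186), with 8 or so orange beads visible. Next I'll take precise fits and an enlarged crop.

```bash
python3 - <<'E'
from h import *
c=cap("top"); save(c,"crop1.png",(115,130,375,260),3)
def rect(P):
    (x,y),(w,h),a=cv2.minAreaRect((P[:,:2]*1000).astype(np.float32)); return np.round([x,y,w,h,a],1)
for n in("top","scene"):
    if n=="scene": c=cap(n)
    W=cloud(c); f=c["frame"].astype(int)
    m=(W[...,2]>.047)&(W[...,2]<.065)&(abs(W[...,0]-.545)<.12)&(abs(W[...,1]-.185)<.12)&(f.max(-1)<60)
    P=W[m]; print(n,"bar",len(P),rect(P),np.percentile(P[:,2],[5,50,95]).round(4),P.mean(0).round(4))
    near=(abs(W[...,0]-.545)<.13)&(abs(W[...,1]-.185)<.13)
    z=W[...,2][near]; print(np.histogram(z,bins=np.arange(-.005,.07,.005)))
    for lo,hi in((.026,.040),):
        P=W[near&(W[...,2]>lo)&(W[...,2]<hi)]; print("covertop",len(P),rect(P))
    jl=(abs(W[...,0]-.5)<.1)&(abs(W[...,1]+.16)<.1)
    P=W[jl&(W[...,2]>.085)]; print("knob",len(P),rect(P),np.percentile(P[:,2],[5,50,95]).round(4))
    P=W[jl&(W[...,2]>.060)&(W[...,2]<.078)]; print("flange",len(P),rect(P),np.median(P[:,2]),cv2.minEnclosingCircle((P[:,:2]*1000).astype(np.float32)))
    P=W[(W[...,2]>.03)&(abs(W[...,0]-.435)<.06)&(abs(W[...,1]-.0)<.05)&(f[...,2]>0)]; print("pw",len(P),rect(P),P[:,2].max())
s=r.read_state(); print(s["tool_pos"],s["tool_rot"],s["time"])
E
```

```text
top bar 139 [548.6 188.7  55.5  12.   73.4] [0.0509 0.0545 0.0569] [0.5482 0.1878 0.0543]
(array([5160, 2091,   56,   33,   34,   29,  743, 3256,   22,   17,   15,
         83,   59,   49,   13]), array([-0.005,  0.   ,  0.005,  0.01 ,  0.015,  0.02 ,  0.025,  0.03 ,
        0.035,  0.04 ,  0.045,  0.05 ,  0.055,  0.06 ,  0.065,  0.07 ]))
covertop 4014 [548.9 168.3 191.  160.2  74.5]
knob 113 [ 522.  -173.1   21.8   22.7    9.8] [0.0894 0.0936 0.0961]
flange 1967 [ 487.3 -178.3  176.7  106.3   10.1] 0.0698590820224485 ((486.703857421875, -167.5802001953125), 90.88680267333984)
pw 515 [429.    4.8  56.2  52.4   9.6] 0.04620701968955432
scene bar 102 [553.5 187.   52.5  12.6  75.9] [0.0474 0.0541 0.0574] [0.5537 0.1863 0.0532]
(array([ 610, 1987,  103,  106,  108,  107,  113, 1589,   76,   48,   45,
         52,   61,   17,   23]), array([-0.005,  0.   ,  0.005,  0.01 ,  0.015,  0.02 ,  0.025,  0.03 ,
        0.035,  0.04 ,  0.045,  0.05 ,  0.055,  0.06 ,  0.065,  0.07 ]))
covertop 1761 [549.7 160.5 202.2 167.5  75.3]
knob 75 [ 526.8 -174.7   21.1   23.2   26.7] [0.0868 0.0947 0.0975]
flange 1002 [ 491.3 -175.5  180.5  108.2    0.9] 0.07144041475875734 ((488.6481018066406, -172.42710876464844), 92.9341812133789)
pw 187 [438.4   3.   52.8  43.6  78.3] 0.04719680963938633
[0.24258498 0.4936332  0.24532959] [2.26426519e-01 9.74028249e-01 2.81455015e-05 1.94005067e-05] 1.4
```

View pics/crop1.png

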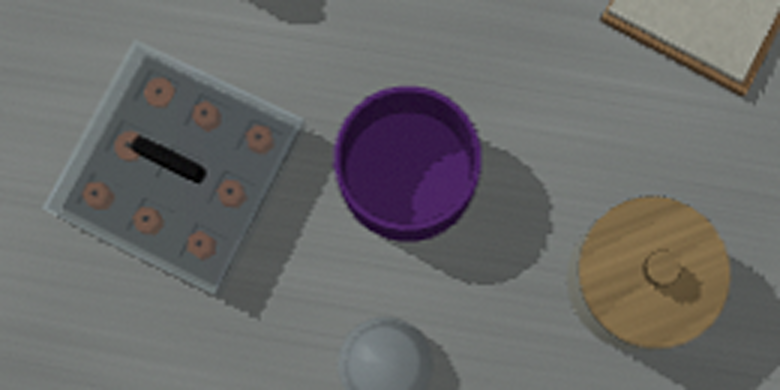

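White body shows under the lid's left edge at crop (575,290), so that jar is confirmed. The crop shows eight beads: discs look likely at crop (159,91) and (127,145), hexes elsewhere. I'm moving above the cover grip now.

Request:
play_rows(targets=[[1,[0.343,-0.34,-0.095],[0,0,-0.88]],[1,[0.343,-0.34,-0.095],[0,0,-0.88]],[1,[0.343,-0.34,-0.095],[0,0,-0.88]],[1,[0.343,-0.34,-0.095],[0,0,-0.88]],[1,[0.343,-0.34,-0.095],[0,0,-0.88]],[1,[0.343,-0.34,-0.095],[0,0,-0.88]]], squeeze=50)

```text
time: 1.9
tool_pos: [0.3462, 0.3908, 0.2166]
tool_rot: [0.444, 0.896, -0.0, -0.0]
wrist_force: [-0.3, 0.6, 0.4]
gripper_width: 0.999
grip_force: 0.0
```

Request:
play_rows(targets=[[1,[0.343,-0.34,-0.095],[0,0,-0.88]],[1,[0.343,-0.34,-0.095],[0,0,-0.88]],[1,[0.343,-0.34,-0.095],[0,0,-0.88]],[1,[0.343,-0.34,-0.095],[0,0,-0.88]],[1,[0.343,-0.34,-0.095],[0,0,-0.88]],[1,[0.343,-0.34,-0.095],[0,0,-0.88]]])

```text
time: 2.4
tool_pos: [0.4484, 0.2899, 0.1882]
tool_rot: [0.636, 0.772, -0.0, -0.0]
wrist_force: [0.1, 0.1, -0.5]
gripper_width: 0.999
grip_force: 0.0
```

Request:
play_rows(targets=[[1,[0.343,-0.34,-0.095],[0,0,-0.88]],[1,[0.343,-0.34,-0.095],[0,0,-0.88]],[1,[0.343,-0.34,-0.095],[0,0,-0.88]],[1,[0.343,-0.34,-0.095],[0,0,-0.88]],[1,[0.343,-0.34,-0.095],[0,0,-0.88]],[1,[0.343,-0.34,-0.095],[0,0,-0.88]]])

```text
time: 2.9
tool_pos: [0.551, 0.1887, 0.1597]
tool_rot: [0.795, 0.607, -0.0, -0.001]
wrist_force: [-0.7, 0.3, 0.7]
gripper_width: 1.001
grip_force: 0.0
```

```bash
cat >> h.py <<'E'
from scipy.spatial.transform import Rotation as Ro
def pose():
    s=r.read_state(); y=Ro.from_quat(s["tool_rot"]).apply([0,1,0])
    print("t %.2f"%s["time"],"tcp",np.round(s["tool_pos"],4),"yaw %.2f"%np.degrees(np.arctan2(y[1],y[0])),"w %.3f"%s["gripper_width"],"gf %.1f"%s["grip_force"],"F",np.round(s["wrist_force"],1),"q6 %.2f"%s["q"][5])
    return s
E
python3 - <<'E'
from h import *
pose(); c=cap("scene")
c=cap("top")
for p in((52,318),(52,214),(463,200),(443,300),(110,350),(300,360)): print(p,atz(c,[p],0).round(3))
E
```

```text
t 2.90 tcp [0.551  0.1887 0.1597] yaw -15.22 w 1.001 gf 0.0 F [-0.7  0.3  0.7] q6 0.40
(52, 318) [[0.199 0.411 0.   ]]
(52, 214) [[0.433 0.472 0.   ]]
(463, 200) [[ 0.633 -0.5    0.   ]]
(443, 300) [[ 0.391 -0.467  0.   ]]
(110, 350) [[0.16 0.26 0.  ]]
(300, 360) [[ 0.216 -0.158  0.   ]]
```

Request:
play_rows(targets=[[1,[0,0,-0.15],[0,0,0]],[1,[0,0,-0.26],[0,0,0]],[1,[0,0,-0.33],[0,0,0]],[1,[0,0,-0.366],[0,0,0]],[1,[0,0,-0.366],[0,0,0]],[0,[0,0,-0.366],[0,0,0]],[0,[0,0,-0.366],[0,0,0]],[0,[0,0,-0.366],[0,0,0]],[0,[0,0,-0.366],[0,0,0]],[0,[0,0,-0.366],[0,0,0]],[0,[0,0,-0.366],[0,0,0]],[0,[0,0,-0.366],[0,0,0]],[0,[0,0,-0.366],[0,0,0]]])

```text
time: 4.08
tool_pos: [0.5517, 0.1876, 0.0509]
tool_rot: [0.795, 0.606, 0.001, 0.0]
wrist_force: [-1.8, -0.7, 5.0]
gripper_width: 0.127
grip_force: 50.9
```

```bash
python3 -c "
from h import *
pose()"
```

```text
t 4.08 tcp [0.5517 0.1876 0.0509] yaw -15.39 w 0.127 gf 50.9 F [-1.8 -0.7  5. ] q6 0.40
```

Request:
play_rows(targets=[[0,[0,0,0.04],[0,0,0]],[0,[0,0,0.1],[0,0,0]],[0,[0,0,0.17],[0,0,0]],[0,[0,0,0.23],[0,0,0]],[0,[-0.03,0.01,0.25],[0,0,0]],[0,[-0.11,0.03,0.25],[0,0,0]],[0,[-0.21,0.06,0.25],[0,0,0]],[0,[-0.31,0.09,0.25],[0,0,0]],[0,[-0.41,0.12,0.25],[0,0,0]],[0,[-0.51,0.15,0.25],[0,0,0]],[0,[-0.58,0.165,0.25],[0,0,0]],[0,[-0.63,0.17,0.24],[0,0,0]],[0,[-0.63,0.17,0.2],[0,0,0]],[0,[-0.63,0.17,0.14],[0,0,0]],[0,[-0.63,0.17,0.08],[0,0,0]],[0,[-0.63,0.17,0.04],[0,0,0]],[0,[-0.63,0.17,0.015],[0,0,0]],[0,[-0.63,0.17,0.004],[0,0,0]],[0,[-0.63,0.17,0.003],[0,0,0]],[0,[-0.63,0.17,0.003],[0,0,0]]])

```text
time: 5.75
tool_pos: [0.3619, 0.2386, 0.051]
tool_rot: [0.795, 0.606, -0.0, -0.0]
wrist_force: [0.4, 0.5, -1.6]
gripper_width: 0.128
grip_force: 49.9
```

```bash
python3 - <<'E'
from h import *
pose()
c=cap("top"); save(c,"t2.png",(105,140,265,290),4)
E
```

```text
t 5.75 tcp [0.3619 0.2386 0.051 ] yaw -15.37 w 0.128 gf 49.9 F [ 0.4  0.5 -1.6] q6 0.59
```

View pics/t2.png

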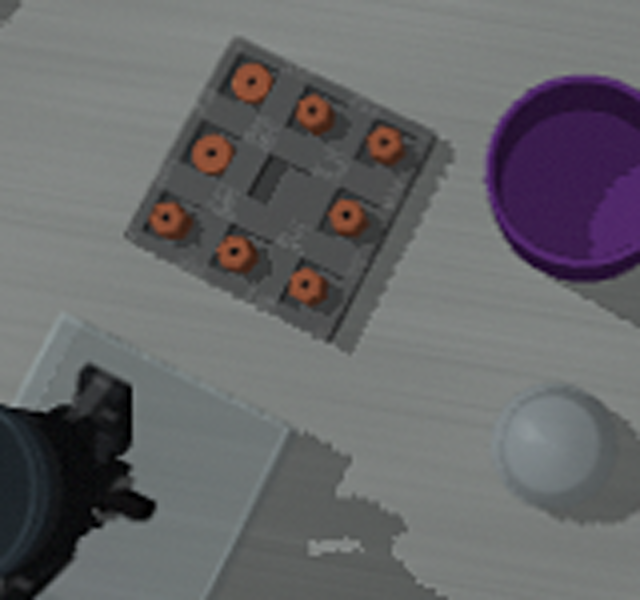

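All 8 pockets are visible: discs at crop (250,82) and (211,153), six hexes at (314,112), (385,143), (347,215), (306,285), (237,252), (169,217). The cover is down on the bench. Next I release it and go to the lid.

Request:
play_rows(targets=[[1,[0,0,0],[0,0,0]],[1,[0,0,0],[0,0,0]],[1,[0,0,0],[0,0,0]],[1,[0,0,0.02],[0,0,0]],[1,[0,0,0.08],[0,0,0]],[1,[0,0,0.2],[0,0,0]],[1,[0,0,0.33],[0,0,0]],[1,[0.09,-0.12,0.36],[0,0,0]],[1,[0.27,-0.69,0.36],[0,0,0]],[1,[0.27,-0.69,0.36],[0,0,0]],[1,[0.27,-0.69,0.36],[0,0,0]],[1,[0.27,-0.69,0.36],[0,0,0]],[1,[0.27,-0.69,0.36],[0,0,0]],[1,[0.27,-0.69,0.36],[0,0,0]]])

```text
time: 6.97
tool_pos: [0.445, 0.028, 0.1597]
tool_rot: [0.797, 0.604, 0.0, 0.001]
wrist_force: [-0.1, 0.2, -0.0]
gripper_width: 1.001
grip_force: 0.0
```

```bash
cat >> h.py <<'E'
def rect(P):
    (x,y),(w,h),a=cv2.minAreaRect((P[:,:2]*1000).astype(np.float32)); return np.round([x,y,w,h,a],1)
def near(W,x,y,d): return (abs(W[...,0]-x)<d)&(abs(W[...,1]-y)<d)
def knob(x,y,zl=.085,d=.06):
    for n in("top","scene"):
        W=cloud(cap(n)); P=W[near(W,x,y,d)&(W[...,2]>zl)&(W[...,2]<zl+.02)]
        print(n,"knob",len(P),rect(P) if len(P)>5 else "")
E
python3 - <<'E'
from h import *
pose(); knob(.524,-.174)
# cover + hex positions
for n in("top","scene"):
    c=cap(n); W=cloud(c); f=c["frame"].astype(int)
    P=W[near(W,.362,.239,.12)&(W[...,2]>.047)&(W[...,2]<.065)&(f.max(-1)<60)]; print(n,"bar",len(P),rect(P))
    hs=cv2.cvtColor(c["frame"],cv2.COLOR_RGB2HSV)
    o=((hs[...,0]<14)&(hs[...,1]>110)&near(W,.55,.188,.1)).astype(np.uint8)
    k,l,st,ce=cv2.connectedComponentsWithStats(o)
    for i in range(1,k):
        if st[i,4]>15:
            P=W[(l==i)]; top=P[P[:,2]>np.percentile(P[:,2],90)-.004]
            print(n,ce[i].round(1),st[i,4],"z",np.percentile(P[:,2],90).round(4),"xy",top[:,:2].mean(0).round(4),((top[:,:2].min(0)+top[:,:2].max(0))/2).round(4))
    # tray
    P=W[near(W,.55,.188,.12)&(W[...,2]>.010)&(W[...,2]<.017)&(hs[...,1]<60)]; print("tray",len(P),rect(P))
E
```

```text
t 6.97 tcp [0.445  0.028  0.1597] yaw -15.64 w 1.001 gf 0.0 F [-0.1  0.2 -0. ] q6 0.09
top knob 112 [ 522.4 -172.7   20.8   23.1    6.3]
scene knob 75 [ 527.2 -174.7   23.8   22.8   88.2]
top bar 12 [356.7 214.6   2.8   8.4  88.6]
tray 0 [0. 0. 0. 0. 0.]
scene bar 68 [367.9 236.4  53.4  10.2  74.2]
scene [319.4 182.1] 52 z 0.0258 xy [0.4973 0.1564] [0.4963 0.157 ]
scene [335.9 182.3] 52 z 0.0256 xy [0.5078 0.2006] [0.5071 0.2004]
scene [352.3 182.6] 58 z 0.0263 xy [0.5207 0.2418] [0.5195 0.2419]
scene [319.8 191.4] 59 z 0.0273 xy [0.5397 0.1416] [0.5381 0.1426]
scene [353.8 193.7] 45 z 0.0146 xy [0.5642 0.2282] [0.5636 0.2282]
scene [321.4 201.7] 61 z 0.0266 xy [0.5852 0.1286] [0.5843 0.1291]
scene [339.3 201.8] 70 z 0.026 xy [0.5965 0.174 ] [0.5942 0.1743]
scene [356.5 204.1] 44 z 0.0138 xy [0.6084 0.2153] [0.6082 0.2166]
tray 980 [524.7 194.7 135.8 196.2  73.5]
```

Request:
play_rows(targets=[[1,[0.265,-0.672,0],[0,0,0]],[1,[0.265,-0.672,0],[0,0,0]],[1,[0.265,-0.672,0],[0,0,0]],[1,[0.265,-0.672,0],[0,0,0]],[1,[0.265,-0.672,0],[0,0,0]],[1,[0.265,-0.672,0],[0,0,0]],[1,[0.265,-0.672,-0.08],[0,0,0]],[1,[0.265,-0.672,-0.16],[0,0,0]],[1,[0.265,-0.672,-0.21],[0,0,0]],[1,[0.265,-0.672,-0.232],[0,0,0]],[1,[0.265,-0.672,-0.232],[0,0,0]],[0,[0.265,-0.672,-0.232],[0,0,0]],[0,[0.265,-0.672,-0.232],[0,0,0]],[0,[0.265,-0.672,-0.232],[0,0,0]],[0,[0.265,-0.672,-0.232],[0,0,0]],[0,[0.265,-0.672,-0.232],[0,0,0]],[0,[0.265,-0.672,-0.232],[0,0,0]],[0,[0.265,-0.672,-0.232],[0,0,0]]])

```text
time: 8.67
tool_pos: [0.5234, -0.1702, 0.0904]
tool_rot: [0.795, 0.606, 0.0, 0.001]
wrist_force: [-0.4, 1.4, 5.4]
gripper_width: 0.258
grip_force: 48.7
```

```bash
python3 -c "
from h import *
pose()"
```

```text
t 8.67 tcp [ 0.5234 -0.1702  0.0904] yaw -15.38 w 0.258 gf 48.7 F [-0.4  1.4  5.4] q6 -0.25
```

Request:
play_rows(targets=[[0,[0,0,0.03],[0,0,0]],[0,[0,0,0.07],[0,0,0]],[0,[0,0,0.1],[0,0,0]],[0,[-0.01,-0.05,0.1],[0,0,0]],[0,[-0.02,-0.14,0.1],[0,0,0]],[0,[-0.04,-0.25,0.1],[0,0,0]],[0,[-0.05,-0.36,0.1],[0,0,0]],[0,[-0.06,-0.45,0.1],[0,0,0]],[0,[-0.067,-0.5,0.08],[0,0,0]],[0,[-0.067,-0.5,0.02],[0,0,0]],[0,[-0.067,-0.5,-0.06],[0,0,0]],[0,[-0.067,-0.5,-0.12],[0,0,0]],[0,[-0.067,-0.5,-0.165],[0,0,0]],[0,[-0.067,-0.5,-0.185],[0,0,0]],[0,[-0.067,-0.5,-0.193],[0,0,0]],[0,[-0.067,-0.5,-0.193],[0,0,0]]])

```text
time: 10.0
tool_pos: [0.5023, -0.3191, 0.0317]
tool_rot: [0.795, 0.606, -0.0, -0.001]
wrist_force: [1.1, -0.4, -0.7]
gripper_width: 0.253
grip_force: 49.2
```

```bash
python3 -c "
from h import *
pose()
for n in('top','scene'):
    c=cap(n);W=cloud(c);f=c['frame'].astype(int)
    P=W[near(W,.5,-.32,.09)&(W[...,2]>.003)&(W[...,2]<.02)];print(n,'flange',len(P),rect(P),np.median(P[:,2]))
    P=W[near(W,.524,-.174,.09)&(W[...,2]>.055)&(W[...,2]<.07)&(f.min(-1)>60)];print('jar rim',len(P),rect(P),cv2.minEnclosingCircle((P[:,:2]*1000).astype(np.float32)))
"
```

```text
t 10.00 tcp [ 0.5023 -0.3191  0.0317] yaw -15.35 w 0.253 gf 49.2 F [ 1.1 -0.4 -0.7] q6 -0.49
top flange 877 [ 516.3 -304.7  137.6   74.9    2.5] 0.011237521495960467
jar rim 415 [ 523.9 -171.9  104.7  107.9   52.3] ((522.9765014648438, -172.7562255859375), 54.2161865234375)
scene flange 815 [ 5.007e+02 -3.219e+02  1.769e+02  1.736e+02  2.000e-01] 0.012650302527592805
jar rim 440 [ 526.9 -175.2  107.7  107.6   50.6] ((526.0446166992188, -175.01953125), 55.33938217163086)
```

Request:
play_rows(targets=[[1,[0,0,0],[0,0,0]],[1,[0,0,0],[0,0,0]],[1,[0,0,0],[0,0,0]],[1,[0,0,0.03],[0,0,0]],[1,[0,0,0.12],[0,0,0]],[1,[0,0,0.25],[0,0,0]],[1,[0,0,0.38],[0,0,0]],[1,[0,0,0.38],[0,0,0]],[1,[0,0,0.38],[0,0,0]]])

```text
time: 10.85
tool_pos: [0.5043, -0.3214, 0.1494]
tool_rot: [0.795, 0.606, 0.001, 0.004]
wrist_force: [-0.7, -0.0, -0.0]
gripper_width: 1.001
grip_force: 0.0
```

```bash
cat > look.py <<'E'
from h import *
pose()
C={n:cap(n) for n in("top","scene")}
for n,c in C.items():
    W=cloud(c); f=c["frame"].astype(int)
    P=W[near(W,.362,.239,.12)&(W[...,2]>.047)&(W[...,2]<.065)&(f.max(-1)<60)]; print(n,"bar",len(P),rect(P) if len(P)>9 else"")
    P=W[near(W,.50,-.32,.07)&(W[...,2]>.026)&(W[...,2]<.045)]; print("knob",len(P),rect(P) if len(P)>9 else"")
    P=W[near(W,.524,-.174,.09)&(W[...,2]>.055)&(W[...,2]<.07)&(f.min(-1)>60)]; print("jar",len(P),rect(P) if len(P)>9 else "")
    hs=cv2.cvtColor(c["frame"],cv2.COLOR_RGB2HSV)
    o=((hs[...,0]<14)&(hs[...,1]>110)&near(W,.55,.188,.1)).astype(np.uint8)
    k,l,st,ce=cv2.connectedComponentsWithStats(o)
    for i in range(1,k):
        if st[i,4]>15:
            P=W[(l==i)]; top=P[P[:,2]>np.percentile(P[:,2],90)-.005]
            print(n,ce[i].round(1),st[i,4],"z",np.percentile(P[:,2],90).round(4),"xy",((top[:,:2].min(0)+top[:,:2].max(0))/2).round(4))
    P=W[near(W,.55,.188,.10)&(W[...,2]>.008)&(W[...,2]<.035)&(hs[...,1]<70)]; print("tray",len(P),rect(P) if len(P)>9 else "")
E
python3 look.py; python3 - <<'E'
from h import *
c=cap("top"); save(c,"t3.png",(130,145,220,235),6)
E
```

```text
t 10.85 tcp [ 0.5043 -0.3214  0.1494] yaw -15.37 w 1.001 gf 0.0 F [-0.7 -0.  -0. ] q6 -0.49
top bar 142 [363.3 239.9  54.8  11.   75.8]
knob 94 [ 501.3 -321.7   21.9   21.    51.3]
jar 415 [ 524.  -171.9  104.6  107.8   53. ]
top [167.4 160.4] 76 z 0.013 xy [0.6073 0.2179]
top [183.1 168.3] 67 z 0.0254 xy [0.593  0.1749]
top [201.  175.9] 64 z 0.0254 xy [0.5815 0.13  ]
top [157.6 178.2] 76 z 0.0128 xy [0.5602 0.2323]
top [147.2 194.8] 73 z 0.0257 xy [0.5163 0.2453]
top [191.6 194.1] 63 z 0.0254 xy [0.5362 0.1436]
top [163.9 203.1] 67 z 0.0253 xy [0.5048 0.2027]
top [181.6 211.2] 67 z 0.0253 xy [0.4928 0.1576]
tray 2174 [523.5 195.7 139.1 190.9  73.9]
scene bar 68 [367.9 236.2  52.9  10.4  72. ]
knob 75 [ 505.3 -323.9   22.5   22.4   78.6]
jar 444 [ 526.2 -174.3  107.5  108.3   58.5]
scene [319.4 182.1] 52 z 0.0263 xy [0.4972 0.157 ]
scene [335.9 182.5] 54 z 0.0263 xy [0.508  0.2003]
scene [352.3 182.6] 58 z 0.0261 xy [0.5192 0.2422]
scene [319.8 191.4] 59 z 0.0264 xy [0.5388 0.1424]
scene [354.  193.7] 46 z 0.0143 xy [0.5628 0.2296]
scene [339.4 201.7] 68 z 0.0266 xy [0.5953 0.1737]
scene [321.5 201.5] 60 z 0.0261 xy [0.5848 0.1293]
scene [356.7 204.1] 44 z 0.0143 xy [0.6082 0.2159]
tray 1028 [525.1 195.  136.2 195.7  73. ]
```

View pics/t3.png

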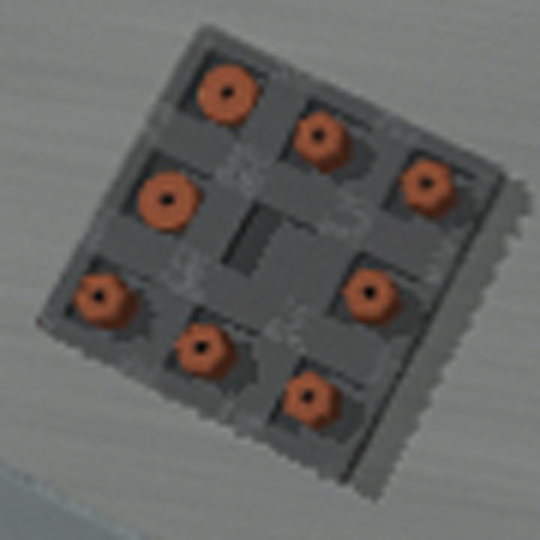

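```bash
cat > hexfit.py <<'E'
from h import *
from scipy.optimize import minimize
S=8
def proj(c,P):
    T=np.linalg.inv(np.array(c["world_from_camera"])); 
    return cv2.projectPoints(P,cv2.Rodrigues(T[:3,:3])[0],T[:3,3],np.array(c["intrinsics"]),np.array(c["distortion"]))[0].reshape(-1,2)
def cost(c,img,x,y,yaw,box):
    a=np.radians(yaw+60*np.arange(6)); ring=np.c_[x+.0104*np.cos(a),y+.0104*np.sin(a)]
    P=np.r_[np.c_[ring,np.full(6,.025)],np.c_[ring,np.full(6,.013)]]
    p=(proj(c,P)-box[:2]+.5)*S-.5
    m=np.zeros((30*S,30*S),np.uint8); cv2.fillConvexPoly(m,np.round(cv2.convexHull(p.astype(np.float32))*16).astype(np.int32),255,shift=4)
    m=cv2.resize(m,(30,30),interpolation=cv2.INTER_AREA)/255.
    A=np.c_[m.ravel(),np.ones(900)]; s=np.linalg.lstsq(A,img.ravel(),rcond=None)
    return s[1][0]
def sat(c):
    f=c["frame"].astype(float); return cv2.GaussianBlur(f[...,0]/(f.sum(-1)+20),(0,0),.01) 
def fit(C,x,y):
    res=[]; imgs={n:sat(c) for n,c in C.items()}
    out={}
    for n,c in C.items():
        p=proj(c,np.array([[x,y,.02]]))[0]; b=np.round(p).astype(int)-15; im=imgs[n][b[1]:b[1]+30,b[0]:b[0]+30]
        # mask others: keep only a window of 9 px
        v,u=np.mgrid[:30,:30]; base=np.median(im); im=np.where(np.hypot(u-15,v-15)<9,im,base)
        out[n]=[]
        for yaw in range(0,60,5):
            o=minimize(lambda q:cost(c,im,q[0],q[1],yaw,b),[x,y],method="Nelder-Mead",options=dict(initial_simplex=[[x,y],[x+.003,y],[x,y+.003]],maxiter=40))
            out[n].append((o.fun,*o.x))
    t=sum(np.array(out[n])[:,0]/np.array(out[n])[:,0].min() for n in out)
    return t,out
if __name__=="__main__":
    C={n:cap(n) for n in("top","scene")}
    for (x,y) in [(.594,.174),(.583,.130),(.537,.143),(.506,.2015),(.5175,.2435),(.495,.157)]:
        t,out=fit(C,x,y)
        k=t.argmin(); print((x,y),"yaw",5*k,[np.round(np.array(out[n][k][1:])*1000,1).tolist() for n in out],"each",[5*np.array(out[n])[:,0].argmin() for n in out],(t/t.min()).round(2))
E
python3 hexfit.py
```

```text
(0.594, 0.174) yaw 10 [[592.4, 174.6], [596.5, 173.6]] each [np.int64(10), np.int64(15)] [1.02 1.   1.   1.03 1.14 1.21 1.28 1.31 1.23 1.18 1.13 1.06]
(0.583, 0.13) yaw 25 [[581.1, 130.3], [583.7, 129.4]] each [np.int64(25), np.int64(40)] [1.37 1.33 1.21 1.1  1.03 1.   1.05 1.16 1.26 1.37 1.41 1.41]
(0.537, 0.143) yaw 30 [[535.6, 143.3], [538.8, 142.1]] each [np.int64(30), np.int64(40)] [1.16 1.15 1.12 1.09 1.06 1.02 1.   1.01 1.02 1.06 1.1  1.14]
(0.506, 0.2015) yaw 40 [[504.3, 201.8], [508.2, 200.0]] each [np.int64(35), np.int64(40)] [1.2  1.25 1.24 1.18 1.09 1.03 1.   1.01 1.   1.03 1.07 1.13]
(0.5175, 0.2435) yaw 40 [[516.6, 244.7], [521.2, 243.6]] each [np.int64(45), np.int64(40)] [1.1  1.15 1.16 1.15 1.14 1.11 1.11 1.07 1.   1.04 1.07 1.08]
(0.495, 0.157) yaw 5 [[492.9, 157.7], [496.3, 156.4]] each [np.int64(5), np.int64(50)] [1.11 1.   1.01 1.1  1.28 1.45 1.57 1.64 1.63 1.53 1.38 1.24]
```

Request:
play_rows(targets=[[0.35,[0.306,0.7,0],[0,0,-0.22]],[0.35,[0.306,0.7,0],[0,0,-0.22]],[0.35,[0.306,0.7,0],[0,0,-0.22]],[0.35,[0.306,0.7,0],[0,0,-0.22]],[0.35,[0.306,0.7,0],[0,0,-0.22]],[0.35,[0.306,0.7,0],[0,0,-0.22]],[0.35,[0.306,0.7,0],[0,0,-0.22]]], squeeze=45)

```text
time: 11.68
tool_pos: [0.5951, -0.1049, 0.1439]
tool_rot: [0.828, 0.561, -0.0, -0.002]
wrist_force: [-0.5, -0.2, 0.8]
gripper_width: 0.353
grip_force: 0.0
```

Request:
play_rows(targets=[[0.35,[0,0.947,-0.1],[0,0,0]],[0.35,[0,0.947,-0.1],[0,0,0]],[0.35,[0,0.947,-0.1],[0,0,0]],[0.35,[0,0.947,-0.1],[0,0,0]],[0.35,[0,0.947,-0.1],[0,0,0]],[0.35,[0,0.947,-0.1],[0,0,0]],[0.35,[0,0.947,-0.1],[0,0,0]],[0.35,[0,0.947,-0.1],[0,0,0]],[0.35,[0,0.947,-0.2],[0,0,0]],[0.35,[0,0.947,-0.3],[0,0,0]],[0.35,[0,0.947,-0.36],[0,0,0]],[0.35,[0,0.947,-0.39],[0,0,0]],[0.35,[0,0.947,-0.39],[0,0,0]],[0,[0,0.947,-0.39],[0,0,0]],[0,[0,0.947,-0.39],[0,0,0]],[0,[0,0.947,-0.39],[0,0,0]],[0,[0,0.947,-0.39],[0,0,0]],[0,[0,0.947,-0.39],[0,0,0]]])

```text
time: 13.18
tool_pos: [0.5945, 0.1739, 0.0284]
tool_rot: [0.829, 0.559, -0.0, 0.0]
wrist_force: [0.1, 0.4, 0.7]
gripper_width: 0.216
grip_force: 43.9
```

```bash
python3 -c "
from h import *
pose()"
```

```text
t 13.18 tcp [0.5945 0.1739 0.0284] yaw -21.99 w 0.216 gf 43.9 F [0.1 0.4 0.7] q6 0.49
```

Request:
play_rows(targets=[[0,[0,0,0.08],[0,0,0]],[0,[0,0,0.2],[0,0,0]],[0,[0,0,0.3],[0,0,0]],[0,[-0.05,-0.15,0.3],[0,0,0]],[0,[-0.09,-0.28,0.3],[0,0,0]],[0,[-0.13,-0.42,0.3],[0,0,0]],[0,[-0.17,-0.55,0.3],[0,0,0]],[0,[-0.218,-0.7,0.3],[0,0,0]],[0,[-0.218,-0.7,0.3],[0,0,0]]])

```text
time: 13.93
tool_pos: [0.5275, -0.0404, 0.1185]
tool_rot: [0.83, 0.558, -0.001, 0.001]
wrist_force: [0.1, 0.7, 0.0]
gripper_width: 0.216
grip_force: 44.0
```

Request:
play_rows(targets=[[0,[0,-0.14,0],[0,0,0]],[0,[0,-0.28,0],[0,0,0]],[0,[0,-0.4,0],[0,0,0]],[0,[0,-0.4,0],[0,0,0]],[0,[0,-0.4,-0.1],[0,0,0]],[0,[0,-0.4,-0.21],[0,0,0]],[0,[0,-0.4,-0.21],[0,0,0]],[0.35,[0,-0.4,-0.21],[0,0,0]],[0.35,[0,-0.4,-0.21],[0,0,0]],[0.35,[0,-0.4,-0.21],[0,0,0]],[0.35,[0,-0.4,-0.1],[0,0,0]],[0.35,[0,-0.4,0],[0,0,0]],[0.35,[0.178,0.553,0],[0,0,0.567]],[0.35,[0.178,0.553,0],[0,0,0.567]],[0.35,[0.178,0.553,0],[0,0,0.567]],[0.35,[0.178,0.553,0],[0,0,0.567]],[0.35,[0.178,0.553,0],[0,0,0.567]],[0.35,[0.178,0.553,0],[0,0,0.567]],[0.35,[0.178,0.553,-0.05],[0,0,0.567]],[0.35,[0.178,0.553,-0.095],[0,0,0.567]]])

```text
time: 15.6
tool_pos: [0.5849, 0.1373, 0.0931]
tool_rot: [0.735, 0.678, 0.004, 0.002]
wrist_force: [0.5, -0.9, 0.2]
gripper_width: 0.35
grip_force: 0.0
```

Request:
play_rows(targets=[[0.35,[0,0,0],[0,0,0]],[0.35,[0,0,0],[0,0,0]],[0.35,[0,0,-0.1],[0,0,0]],[0.35,[0,0,-0.17],[0,0,0]],[0.35,[0,0,-0.205],[0,0,0]],[0.35,[0,0,-0.205],[0,0,0]],[0,[0,0,-0.205],[0,0,0]],[0,[0,0,-0.205],[0,0,0]],[0,[0,0,-0.205],[0,0,0]],[0,[0,0,-0.205],[0,0,0]]])

```text
time: 16.43
tool_pos: [0.5832, 0.1299, 0.0296]
tool_rot: [0.737, 0.676, 0.001, 0.001]
wrist_force: [0.5, -0.4, 1.9]
gripper_width: 0.211
grip_force: 44.1
```

```bash
cat > chk.py <<'E'
from h import *
pose()
for n in("scene","top"):
    c=cap(n); W=cloud(c); f=c["frame"].astype(int)
    P=W[near(W,.524,-.174,.12)&(W[...,2]>.057)&(W[...,2]<.07)&(f.min(-1)>60)]; print(n,"jar",len(P),rect(P) if len(P)>9 else "")
    P=W[near(W,.50,-.32,.12)&(W[...,2]>.026)&(W[...,2]<.045)&(W[...,1]<-.25)]; print("knob",len(P),rect(P) if len(P)>9 else"")
    hs=cv2.cvtColor(c["frame"],cv2.COLOR_RGB2HSV)
    o=((hs[...,0]<14)&(hs[...,1]>110)&(W[...,0]>.2)&(W[...,0]<.8)&(W[...,1]<.3)).astype(np.uint8)
    k,l,st,ce=cv2.connectedComponentsWithStats(o)
    print([(np.nanmean(W[l==i],0).round(3).tolist(),int(st[i,4])) for i in range(1,k) if 10<st[i,4]<400])
E
python3 chk.py
```

```text
t 16.43 tcp [0.5832 0.1299 0.0296] yaw -4.97 w 0.211 gf 44.1 F [ 0.5 -0.4  1.9] q6 0.12
scene jar 391 [ 526.5 -174.9  106.7  109.8   51.6]
knob 73 [ 506.4 -323.4   22.2   25.1   70.5]
[([0.524, 0.195, 0.032], 36), ([0.522, 0.243, 0.019], 58), ([0.562, 0.23, 0.012], 44), ([0.607, 0.217, 0.012], 45)]
top jar 394 [ 501.2 -162.6  106.7  156.    66. ]
knob 91 [ 501.1 -321.6   21.8   22.5   66.7]
[([0.573, 0.116, 0.057], 11), ([0.53, 0.136, 0.027], 20), ([0.527, -0.151, 0.026], 57)]
```

Request:
play_rows(targets=[[0,[0,0,0.08],[0,0,0]],[0,[0,0,0.2],[0,0,0]],[0,[0,0,0.3],[0,0,0]],[0,[-0.05,-0.13,0.3],[0,0,0]],[0,[-0.09,-0.26,0.3],[0,0,0]],[0,[-0.13,-0.4,0.3],[0,0,0]],[0,[-0.17,-0.53,0.3],[0,0,0]],[0,[-0.208,-0.65,0.3],[0,0,0]],[0,[-0.208,-0.7,0.3],[0,0,0]]])

```text
time: 17.28
tool_pos: [0.5181, -0.0837, 0.1187]
tool_rot: [0.738, 0.675, -0.001, 0.0]
wrist_force: [0.5, 0.2, 0.7]
gripper_width: 0.211
grip_force: 44.1
```

Request:
play_rows(targets=[[0,[0,-0.13,0],[0,0,0]],[0,[0,-0.26,0],[0,0,0]],[0,[0,-0.37,0],[0,0,0]],[0,[0,-0.37,0],[0,0,0]],[0,[0,-0.37,-0.1],[0,0,0]],[0,[0,-0.37,-0.21],[0,0,0]],[0,[0,-0.37,-0.21],[0,0,0]],[0.35,[0,-0.37,-0.21],[0,0,0]],[0.35,[0,-0.37,-0.21],[0,0,0]],[0.35,[0,-0.37,-0.21],[0,0,0]],[0.35,[0,-0.37,-0.1],[0,0,0]],[0.35,[0,-0.37,0],[0,0,0]],[0.35,[0.057,0.742,0],[0,0,0.2]],[0.35,[0.057,0.742,0],[0,0,0.2]],[0.35,[0.057,0.742,0],[0,0,0.2]],[0.35,[0.057,0.742,0],[0,0,0.2]],[0.35,[0.057,0.742,0],[0,0,0.2]],[0.35,[0.057,0.742,0],[0,0,0.2]],[0.35,[0.057,0.742,0],[0,0,0.2]],[0.35,[0.057,0.742,0],[0,0,0.2]]])

```text
time: 18.95
tool_pos: [0.5378, 0.1444, 0.1209]
tool_rot: [0.701, 0.714, 0.002, 0.001]
wrist_force: [0.4, -0.8, -0.1]
gripper_width: 0.353
grip_force: 0.0
```

Request:
play_rows(targets=[[0.35,[0,0,0],[0,0,0]],[0.35,[0,0,0],[0,0,0]],[0.35,[0,0,-0.12],[0,0,0]],[0.35,[0,0,-0.22],[0,0,0]],[0.35,[0,0,-0.28],[0,0,0]],[0.35,[0,0,-0.3],[0,0,0]],[0.35,[0,0,-0.3],[0,0,0]],[0,[0,0,-0.3],[0,0,0]],[0,[0,0,-0.3],[0,0,0]],[0,[0,0,-0.3],[0,0,0]],[0,[0,0,-0.3],[0,0,0]]])

```text
time: 19.87
tool_pos: [0.5382, 0.1417, 0.0296]
tool_rot: [0.701, 0.713, 0.001, 0.001]
wrist_force: [0.2, -1.3, 3.9]
gripper_width: 0.21
grip_force: 44.3
```

```bash
python3 chk.py
```

```text
t 19.87 tcp [0.5382 0.1417 0.0296] yaw 1.02 w 0.210 gf 44.3 F [ 0.2 -1.3  3.9] q6 0.04
scene jar 383 [ 527.2 -175.1  106.7  107.3   55.6]
knob 74 [ 505.  -323.7   22.9   22.2   85.2]
[([0.517, 0.196, 0.025], 58), ([0.521, 0.243, 0.019], 58), ([0.563, 0.23, 0.012], 45), ([0.608, 0.217, 0.012], 43)]
top jar 395 [ 501.5 -162.7  107.5  155.5   65.6]
knob 95 [ 501.8 -321.5   22.2   21.3    8.1]
[([0.526, -0.151, 0.026], 59), ([0.517, -0.186, 0.025], 59)]
```

Request:
play_rows(targets=[[0,[0,0,0.08],[0,0,0]],[0,[0,0,0.2],[0,0,0]],[0,[0,0,0.3],[0,0,0]],[0,[0.01,-0.13,0.3],[0,0,0]],[0,[0.01,-0.26,0.3],[0,0,0]],[0,[0.01,-0.4,0.3],[0,0,0]],[0,[0.01,-0.53,0.3],[0,0,0]],[0,[0.01,-0.65,0.3],[0,0,0]],[0,[0.01,-0.7,0.3],[0,0,0]]])

```text
time: 20.72
tool_pos: [0.5403, -0.0723, 0.1187]
tool_rot: [0.702, 0.713, -0.0, 0.001]
wrist_force: [1.3, 0.2, -0.6]
gripper_width: 0.208
grip_force: 44.1
```

Request:
play_rows(targets=[[0,[0,-0.13,0],[0,0,0]],[0,[0,-0.26,0],[0,0,0]],[0,[0,-0.362,0],[0,0,0]],[0,[0,-0.362,0],[0,0,0]],[0,[0,-0.362,-0.1],[0,0,0]],[0,[0,-0.362,-0.21],[0,0,0]],[0,[0,-0.362,-0.21],[0,0,0]],[0.35,[0,-0.362,-0.21],[0,0,0]],[0.35,[0,-0.362,-0.21],[0,0,0]],[0.35,[0,-0.362,-0.21],[0,0,0]],[0.35,[0,-0.362,-0.1],[0,0,0]],[0.35,[0,-0.362,0],[0,0,0]],[0.35,[-0.152,0.748,0],[0,0,-0.833]],[0.35,[-0.152,0.748,0],[0,0,-0.833]],[0.35,[-0.152,0.748,0],[0,0,-0.833]],[0.35,[-0.152,0.748,0],[0,0,-0.833]],[0.35,[-0.152,0.748,0],[0,0,-0.833]],[0.35,[-0.152,0.748,0],[0,0,-0.833]],[0.35,[-0.152,0.748,0],[0,0,-0.833]],[0.35,[-0.152,0.748,0],[0,0,-0.833]]])

```text
time: 22.38
tool_pos: [0.4961, 0.1507, 0.1208]
tool_rot: [0.838, 0.545, 0.002, 0.001]
wrist_force: [-0.5, -0.1, 0.5]
gripper_width: 0.35
grip_force: 0.0
```

Request:
play_rows(targets=[[0.35,[0,0,0],[0,0,0]],[0.35,[0,0,0],[0,0,0]],[0.35,[0,0,-0.12],[0,0,0]],[0.35,[0,0,-0.22],[0,0,0]],[0.35,[0,0,-0.28],[0,0,0]],[0.35,[0,0,-0.3],[0,0,0]],[0.35,[0,0,-0.3],[0,0,0]],[0,[0,0,-0.3],[0,0,0]],[0,[0,0,-0.3],[0,0,0]],[0,[0,0,-0.3],[0,0,0]],[0,[0,0,-0.3],[0,0,0]]])

```text
time: 23.3
tool_pos: [0.502, 0.1458, 0.0376]
tool_rot: [0.838, 0.545, 0.006, 0.005]
wrist_force: [-10.5, -9.1, 59.5]
gripper_width: -0.0
grip_force: 29.8
```

```bash
python3 chk.py
```

```text
t 23.30 tcp [0.502  0.1458 0.0376] yaw -23.94 w -0.000 gf 29.8 F [-10.5  -9.1  59.5] q6 0.49
scene jar 388 [ 526.8 -175.2  107.5  108.7   62.5]
knob 75 [ 506.7 -323.9   21.6   21.5   75.9]
[([0.51, 0.2, 0.019], 54), ([0.521, 0.243, 0.019], 58), ([0.504, 0.157, 0.02], 28), ([0.563, 0.23, 0.012], 44), ([0.608, 0.217, 0.012], 42)]
top jar 397 [ 501.  -162.5  106.6  155.5   66. ]
knob 95 [ 501.9 -321.6   22.3   21.1    8.4]
[([0.531, -0.161, 0.026], 117), ([0.517, -0.185, 0.025], 57)]
```

Request:
play_rows(targets=[[0,[0,0,0.1],[0,0,0]],[0,[0,0,0.2],[0,0,0]],[0.35,[0,-0.1,0.4],[0,0,0]],[0.35,[0,-0.3,0.4],[0,0,0]],[0.35,[0.05,-0.8,0.4],[0,0,0]],[0.35,[0.05,-0.8,0.4],[0,0,0]],[0.35,[0.05,-0.8,0.4],[0,0,0]],[0.35,[0.05,-0.8,0.4],[0,0,0]],[0.35,[0.05,-0.8,0.4],[0,0,0]],[0.35,[0.05,-0.8,0.4],[0,0,0]],[0.35,[0.05,-0.8,0.4],[0,0,0]]])

```text
time: 24.32
tool_pos: [0.5107, -0.0939, 0.1493]
tool_rot: [0.84, 0.543, 0.0, 0.001]
wrist_force: [0.9, 0.4, -0.9]
gripper_width: 0.352
grip_force: 0.0
```

```bash
python3 look.py; python3 - <<'E'
from h import *
c=cap("top"); save(c,"t4.png",(130,145,220,235),6)
E
```

```text
t 24.32 tcp [ 0.5107 -0.0939  0.1493] yaw -24.20 w 0.352 gf 0.0 F [ 0.9  0.4 -0.9] q6 0.03
top bar 138 [363.2 239.3  53.7  10.9  75.4]
knob 0 
jar 154 [ 488.3 -180.1   37.1  100.9   13. ]
top [167.4 160.4] 78 z 0.013 xy [0.6077 0.2178]
top [157.6 178.2] 74 z 0.0128 xy [0.5602 0.2323]
top [147.2 194.9] 71 z 0.0251 xy [0.5164 0.2453]
top [163.9 203.1] 67 z 0.0252 xy [0.5045 0.2025]
top [182.2 210.1] 65 z 0.0255 xy [0.4954 0.157 ]
tray 2156 [524.1 195.5 138.  189.9  73.9]
scene bar 67 [368.1 236.4  53.2  11.5  71. ]
knob 75 [ 506.4 -324.2   22.9   22.6   73.8]
jar 443 [ 526.4 -175.5  106.4  106.8   19.4]
scene [319.3 182.2] 51 z 0.0265 xy [0.4995 0.1559]
scene [335.9 182.4] 53 z 0.0264 xy [0.5084 0.1996]
scene [352.3 182.6] 58 z 0.0264 xy [0.5178 0.241 ]
scene [353.9 193.6] 45 z 0.0148 xy [0.5634 0.2295]
scene [356.6 204.1] 43 z 0.0136 xy [0.6081 0.2159]
tray 1152 [524.7 194.7 135.8 196.7  73. ]
```

View pics/t4.png

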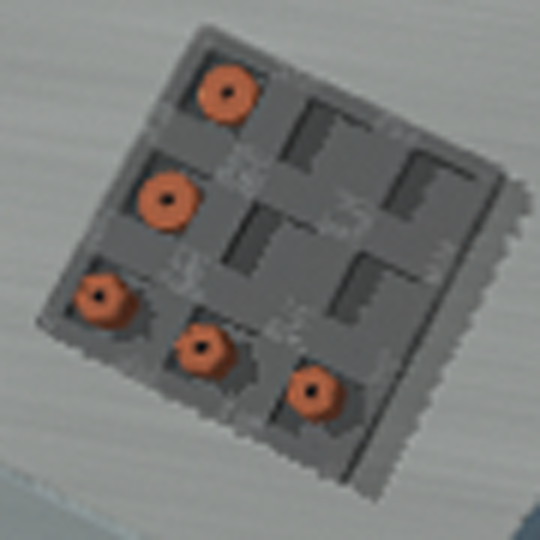

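The miss only nudged bead F, which is still upright in its pocket at crop (313,390). I'll refit it, then align and check before descending.

```bash
python3 - <<'E'
from hexfit import *
pose()
C={n:cap(n) for n in("top","scene")}
for (x,y) in [(.506,.2015),(.5175,.2435),(.497,.157)]:
    t,out=fit(C,x,y)
    k=t.argmin(); print((x,y),"yaw",5*k,[np.round(np.array(out[n][k][1:])*1000,1).tolist() for n in out],"each",[5*np.array(out[n])[:,0].argmin() for n in out],(t/t.min()).round(2))
E
```

```text
t 24.47 tcp [ 0.5103 -0.0909  0.1487] yaw -23.93 w 0.352 gf 0.0 F [-1.  -0.4  0.4] q6 0.03
(0.506, 0.2015) yaw 30 [[504.2, 201.8], [508.9, 200.0]] each [np.int64(35), np.int64(40)] [1.24 1.28 1.27 1.2  1.11 1.02 1.   1.01 1.01 1.05 1.1  1.16]
(0.5175, 0.2435) yaw 40 [[516.6, 244.7], [521.3, 243.5]] each [np.int64(45), np.int64(40)] [1.12 1.15 1.18 1.15 1.13 1.09 1.09 1.04 1.   1.02 1.06 1.08]
(0.497, 0.157) yaw 50 [[495.4, 157.1], [497.4, 156.5]] each [np.int64(55), np.int64(50)] [1.09 1.18 1.29 1.34 1.38 1.39 1.38 1.48 1.29 1.09 1.   1.01]
```

Request:
play_rows(targets=[[0.35,[-0.046,0.826,-0.1],[0,0,-0.467]],[0.35,[-0.046,0.826,-0.1],[0,0,-0.467]],[0.35,[-0.046,0.826,-0.1],[0,0,-0.467]],[0.35,[-0.046,0.826,-0.1],[0,0,-0.467]],[0.35,[-0.046,0.826,-0.1],[0,0,-0.467]],[0.35,[-0.046,0.826,-0.1],[0,0,-0.467]],[0.35,[-0.046,0.826,-0.1],[0,0,-0.467]],[0.35,[-0.046,0.826,-0.1],[0,0,-0.467]],[0.35,[-0.046,0.826,-0.1],[0,0,-0.467]],[0.35,[-0.046,0.826,-0.1],[0,0,-0.467]],[0.35,[-0.046,0.826,-0.1],[0,0,-0.467]],[0.35,[-0.046,0.826,-0.1],[0,0,-0.467]]])

```text
time: 25.57
tool_pos: [0.4973, 0.1548, 0.1186]
tool_rot: [0.899, 0.438, 0.0, 0.0]
wrist_force: [0.5, -0.1, -0.3]
gripper_width: 0.349
grip_force: 0.0
```

```bash
python3 -c "
from h import *
pose()"
```

```text
t 25.57 tcp [0.4973 0.1548 0.1186] yaw -38.09 w 0.349 gf 0.0 F [ 0.5 -0.1 -0.3] q6 0.75
```

Shift y by +2 mm and descend.

Request:
play_rows(targets=[[0.4,[-0.002,0.007,-0.12],[0,0,0]],[0.4,[-0.002,0.007,-0.22],[0,0,0]],[0.4,[-0.002,0.007,-0.28],[0,0,0]],[0.4,[-0.002,0.007,-0.3],[0,0,0]],[0.4,[-0.002,0.007,-0.3],[0,0,0]],[0,[-0.002,0.007,-0.3],[0,0,0]],[0,[-0.002,0.007,-0.3],[0,0,0]],[0,[-0.002,0.007,-0.3],[0,0,0]],[0,[-0.002,0.007,-0.3],[0,0,0]],[0,[-0.002,0.007,-0.3],[0,0,0]]])

```text
time: 26.4
tool_pos: [0.4966, 0.158, 0.0292]
tool_rot: [0.899, 0.439, 0.0, 0.0]
wrist_force: [-1.8, -2.0, 5.7]
gripper_width: 0.215
grip_force: 44.4
```

```bash
python3 chk.py
```

```text
t 26.40 tcp [0.4966 0.158  0.0292] yaw -37.96 w 0.215 gf 44.4 F [-1.8 -2.   5.7] q6 0.76
scene jar 398 [ 526.2 -174.8  106.6  107.5   52.7]
knob 78 [ 505.8 -324.1   23.2   23.3   65.6]
[([0.51, 0.2, 0.02], 53), ([0.522, 0.243, 0.019], 58), ([0.563, 0.23, 0.012], 44), ([0.608, 0.216, 0.012], 44)]
top jar 396 [ 502.4 -163.2  106.8  153.1   66.2]
knob 95 [ 501.8 -321.2   22.2   21.1    8.6]
[([0.488, 0.143, 0.051], 15), ([0.531, -0.161, 0.026], 119), ([0.517, -0.186, 0.025], 59)]
```

Request:
play_rows(targets=[[0,[0,0,0.08],[0,0,0]],[0,[0,0,0.2],[0,0,0]],[0,[0,0,0.3],[0,0,0]],[0,[0.041,-0.12,0.3],[0,0,-0.2]],[0,[0.041,-0.24,0.3],[0,0,-0.4]],[0,[0.041,-0.36,0.3],[0,0,-0.6]],[0,[0.041,-0.48,0.3],[0,0,-0.8]],[0,[0.041,-0.58,0.3],[0,0,-1]],[0,[0.041,-0.65,0.3],[0,0,-1]],[0,[0.041,-0.65,0.3],[0,0,-1]]])

```text
time: 27.33
tool_pos: [0.5095, -0.0407, 0.1188]
tool_rot: [0.982, 0.189, 0.001, 0.001]
wrist_force: [-0.1, -0.1, -0.4]
gripper_width: 0.212
grip_force: 44.1
```

Request:
play_rows(targets=[[0,[0,-0.13,0],[0,0,0]],[0,[0,-0.26,0],[0,0,0]],[0,[0,-0.38,0],[0,0,0]],[0,[0,-0.447,0],[0,0,0]],[0,[0,-0.447,-0.1],[0,0,0]],[0,[0,-0.447,-0.21],[0,0,0]],[0,[0,-0.447,-0.21],[0,0,0]],[0.35,[0,-0.447,-0.21],[0,0,0]],[0.35,[0,-0.447,-0.21],[0,0,0]],[0.35,[0,-0.447,-0.21],[0,0,0]],[0.35,[0,-0.447,-0.1],[0,0,0]],[0.35,[0,-0.447,0],[0,0,0]],[0.35,[0,-0.3,0],[0,0,0.1]],[0.35,[0,-0.17,0],[0,0,0.2]],[0.35,[0,-0.05,0],[0,0,0.3]],[0.35,[0,0.08,0],[0,0,0.4]],[0.35,[0,0.2,0],[0,0,0.5]],[0.35,[0,0.3,0],[0,0,0.5]],[0.35,[0,0.4,0],[0,0,0.5]],[0.35,[0,0.4,0],[0,0,0.5]]])

```text
time: 29.0
tool_pos: [0.5085, 0.0884, 0.1202]
tool_rot: [0.947, 0.32, 0.002, -0.0]
wrist_force: [-0.1, 0.2, 0.7]
gripper_width: 0.354
grip_force: 0.0
```

Request:
play_rows(targets=[[0.35,[-0.009,0.1,0],[0,0,0]],[0.35,[-0.009,0.2,0],[0,0,0]],[0.35,[-0.009,0.3,0],[0,0,0]],[0.35,[-0.009,0.397,0],[0,0,0]],[0.35,[-0.009,0.397,0],[0,0,0]],[0.35,[-0.009,0.397,0],[0,0,0]],[0.35,[-0.009,0.397,0],[0,0,0]],[0.35,[-0.009,0.397,0],[0,0,0]]])

```text
time: 29.67
tool_pos: [0.5061, 0.2015, 0.119]
tool_rot: [0.948, 0.317, 0.0, 0.0]
wrist_force: [0.1, -0.4, -0.3]
gripper_width: 0.35
grip_force: 0.0
```

```bash
python3 chk.py
```

```text
t 29.67 tcp [0.5061 0.2015 0.119 ] yaw -53.00 w 0.350 gf 0.0 F [ 0.1 -0.4 -0.3] q6 1.10
scene jar 389 [ 526.3 -174.7  107.5  107.2   56.7]
knob 78 [ 505.7 -324.    22.3   23.6   63.5]
[([0.51, 0.2, 0.02], 54), ([0.521, 0.243, 0.019], 58), ([0.562, 0.23, 0.012], 44), ([0.509, -0.173, 0.028], 39), ([0.608, 0.217, 0.012], 45)]
top jar 396 [ 501.2 -162.7  106.8  156.3   66.1]
knob 95 [ 501.4 -321.8   22.    21.7   39.6]
[([0.605, 0.216, 0.019], 74), ([0.512, 0.234, 0.028], 20), ([0.504, 0.201, 0.022], 67), ([0.531, -0.161, 0.026], 117), ([0.51, -0.176, 0.025], 121)]
```

Request:
play_rows(targets=[[0.38,[0,0,-0.12],[0,0,0]],[0.38,[0,0,-0.22],[0,0,0]],[0.38,[0,0,-0.28],[0,0,0]],[0.38,[0,0,-0.3],[0,0,0]],[0.38,[0,0,-0.3],[0,0,0]],[0,[0,0,-0.3],[0,0,0]],[0,[0,0,-0.3],[0,0,0]],[0,[0,0,-0.3],[0,0,0]],[0,[0,0,-0.3],[0,0,0]],[0,[0,0,-0.3],[0,0,0]],[0,[0,0,-0.2],[0,0,0]],[0,[0,0,-0.1],[0,0,0]],[0,[0,0,0],[0,0,0]],[0,[0,0,0],[0,0,0]]])

```text
time: 30.93
tool_pos: [0.5095, 0.2033, 0.1244]
tool_rot: [0.948, 0.318, 0.005, 0.001]
wrist_force: [1.1, 0.6, 1.1]
gripper_width: 0.209
grip_force: 44.1
```

```bash
python3 chk.py
```

```text
t 30.93 tcp [0.5095 0.2033 0.1244] yaw -52.95 w 0.209 gf 44.1 F [1.1 0.6 1.1] q6 1.10
scene jar 386 [ 526.4 -175.1  107.9  107.5   28.6]
knob 74 [ 505.6 -323.9   22.8   23.6   72.8]
[([0.518, 0.199, 0.105], 14), ([0.522, 0.243, 0.019], 58), ([0.563, 0.23, 0.012], 45), ([0.509, -0.173, 0.028], 39), ([0.607, 0.217, 0.012], 46)]
top jar 397 [ 501.8 -184.4  155.8  107.6   28.8]
knob 95 [ 501.9 -321.6   22.6   20.6    3.6]
[([0.605, 0.215, 0.022], 69), ([0.502, 0.198, 0.123], 53), ([0.531, -0.161, 0.026], 119), ([0.51, -0.176, 0.025], 122)]
```

Request:
play_rows(targets=[[0,[0.05,-0.12,0],[0,0,0.2]],[0,[0.096,-0.24,0],[0,0,0.4]],[0,[0.096,-0.36,0],[0,0,0.6]],[0,[0.096,-0.48,0],[0,0,0.8]],[0,[0.096,-0.58,0],[0,0,1]],[0,[0.096,-0.65,0],[0,0,1]],[0,[0.096,-0.65,0],[0,0,1]]])

```text
time: 31.62
tool_pos: [0.5339, 0.0037, 0.1168]
tool_rot: [0.835, 0.551, -0.001, -0.0]
wrist_force: [-0.1, -0.6, -0.2]
gripper_width: 0.215
grip_force: 44.1
```

Request:
play_rows(targets=[[0,[0,-0.12,0],[0,0,0.2]],[0,[0,-0.24,0],[0,0,0.4]],[0,[0,-0.36,0],[0,0,0.6]],[0,[0,-0.48,0],[0,0,0.8]],[0,[0,-0.6,0],[0,0,1]],[0,[0,-0.667,0],[0,0,1]],[0,[0,-0.667,-0.1],[0,0,1]],[0,[0,-0.667,-0.2],[0,0,1]],[0,[0,-0.667,-0.2],[0,0,1]],[0.35,[0,-0.667,-0.2],[0,0,1]],[0.35,[0,-0.667,-0.2],[0,0,1]],[0.35,[0,-0.667,-0.2],[0,0,1]],[0.35,[0,-0.667,-0.1],[0,0,1]],[0.35,[0,-0.667,0],[0,0,1]],[0.35,[0,-0.55,0],[0,0,1]],[0.35,[0,-0.43,0],[0,0,1]],[0.35,[0,-0.3,0],[0,0,1]],[0.35,[0,-0.18,0],[0,0,1]],[0.35,[0,-0.06,0],[0,0,1]],[0.35,[0,0.05,0],[0,0,1]]])

```text
time: 33.28
tool_pos: [0.5349, 0.0248, 0.1203]
tool_rot: [0.662, 0.749, 0.001, 0.001]
wrist_force: [0.8, 0.4, 0.9]
gripper_width: 0.345
grip_force: 0.0
```

Request:
play_rows(targets=[[0.35,[-0.02,0.12,0],[0,0,0.167]],[0.35,[-0.053,0.24,0],[0,0,0.167]],[0.35,[-0.053,0.36,0],[0,0,0.167]],[0.35,[-0.053,0.48,0],[0,0,0.167]],[0.35,[-0.053,0.6,0],[0,0,0.167]],[0.35,[-0.053,0.7,0],[0,0,0.167]],[0.35,[-0.053,0.742,0],[0,0,0.167]],[0.35,[-0.053,0.742,0],[0,0,0.167]],[0.35,[-0.053,0.742,0],[0,0,0.167]],[0.35,[-0.053,0.742,0],[0,0,0.167]],[0.35,[-0.053,0.742,0],[0,0,0.167]]])

```text
time: 34.2
tool_pos: [0.5189, 0.2437, 0.1187]
tool_rot: [0.63, 0.777, -0.0, 0.0]
wrist_force: [0.4, -0.5, 0.4]
gripper_width: 0.351
grip_force: 0.0
```

```bash
python3 chk.py
```

```text
t 34.20 tcp [0.5189 0.2437 0.1187] yaw 11.97 w 0.351 gf 0.0 F [ 0.4 -0.5  0.4] q6 0.04
scene jar 389 [ 527.1 -175.2  107.4  107.3   22.9]
knob 75 [ 505.1 -323.7   22.1   22.8   77.9]
[([0.58, 0.266, 0.194], 11), ([0.522, 0.243, 0.019], 58), ([0.563, 0.23, 0.012], 45), ([0.51, -0.175, 0.028], 45), ([0.608, 0.217, 0.012], 44)]
top jar 396 [ 501.1 -162.7  107.1  156.4   66.2]
knob 94 [ 501.9 -321.7   22.1   21.3   10.1]
[([0.607, 0.218, 0.011], 78), ([0.56, 0.232, 0.011], 75), ([0.516, 0.244, 0.02], 72), ([0.531, -0.161, 0.026], 118), ([0.541, -0.2, 0.022], 81), ([0.507, -0.176, 0.026], 122)]
```

Request:
play_rows(targets=[[0.38,[0,0,-0.12],[0,0,0]],[0.38,[0,0,-0.22],[0,0,0]],[0.38,[0,0,-0.28],[0,0,0]],[0.38,[0,0,-0.3],[0,0,0]],[0.38,[0,0,-0.3],[0,0,0]],[0,[0,0,-0.3],[0,0,0]],[0,[0,0,-0.3],[0,0,0]],[0,[0,0,-0.3],[0,0,0]],[0,[0,0,-0.3],[0,0,0]],[0,[0,0,-0.3],[0,0,0]],[0,[0,0,-0.2],[0,0,0]],[0,[0,0,-0.1],[0,0,0]],[0,[0,0,0],[0,0,0]],[0,[0,0,0],[0,0,0]]])

```text
time: 35.47
tool_pos: [0.5224, 0.2461, 0.1247]
tool_rot: [0.629, 0.777, 0.004, 0.003]
wrist_force: [1.4, 0.4, 0.4]
gripper_width: 0.212
grip_force: 44.1
```

Request:
play_rows(targets=[[0,[0,-0.12,0],[0,0,0]],[0,[0,-0.24,0],[0,0,0]],[0,[-0.008,-0.36,0],[0,0,0]],[0,[-0.008,-0.48,0],[0,0,0]],[0,[-0.008,-0.6,0],[0,0,0]],[0,[-0.008,-0.667,0],[0,0,0]],[0,[-0.008,-0.667,0],[0,0,0]]])

```text
time: 36.05
tool_pos: [0.5166, 0.0411, 0.1184]
tool_rot: [0.631, 0.776, -0.0, 0.001]
wrist_force: [0.0, 0.2, -0.9]
gripper_width: 0.216
grip_force: 44.1
```

```bash
python3 chk.py
```

```text
t 36.05 tcp [0.5166 0.0411 0.1184] yaw 11.82 w 0.216 gf 44.1 F [ 0.   0.2 -0.9] q6 -0.34
scene jar 393 [ 526.3 -174.9  108.5  107.6   24.6]
knob 75 [ 506.3 -324.2   23.7   21.1   88.6]
[([0.524, 0.039, 0.098], 13), ([0.563, 0.231, 0.012], 46), ([0.509, -0.175, 0.028], 45), ([0.608, 0.217, 0.012], 44)]
top jar 392 [ 501.5 -162.6  107.2  156.    65.6]
knob 95 [ 501.9 -321.3   22.2   20.8    9. ]
[([0.531, -0.161, 0.026], 117), ([0.541, -0.2, 0.022], 81), ([0.507, -0.176, 0.026], 121)]
```

Request:
play_rows(targets=[[0,[0,-0.12,0],[0,0,0]],[0,[0,-0.24,0],[0,0,0]],[0,[0,-0.36,0],[0,0,0]],[0,[0,-0.48,0],[0,0,0]],[0,[0,-0.6,0],[0,0,0]],[0,[0,-0.673,0],[0,0,0]],[0,[0,-0.673,-0.1],[0,0,0]],[0,[0,-0.673,-0.19],[0,0,0]],[0,[0,-0.673,-0.19],[0,0,0]],[0.32,[0,-0.673,-0.19],[0,0,0]],[0.32,[0,-0.673,-0.19],[0,0,0]],[0.32,[0,-0.673,-0.19],[0,0,0]],[0.32,[0,-0.673,-0.1],[0,0,0]],[0.32,[0,-0.673,0],[0,0,0]],[0.32,[0,-0.673,0.05],[0,0,0]]])

```text
time: 37.4
tool_pos: [0.5184, -0.1573, 0.1381]
tool_rot: [0.629, 0.778, 0.001, 0.003]
wrist_force: [0.3, -2.1, 0.4]
gripper_width: 0.323
grip_force: 0.0
```

Request:
play_rows(targets=[[0.6,[-0.01,-0.12,0],[0,0,-0.2]],[0.8,[-0.03,-0.24,0],[0,0,-0.4]],[1,[-0.046,-0.36,0],[0,0,-0.6]],[1,[-0.046,-0.48,0],[0,0,-0.8]],[1,[-0.046,-0.54,0],[0,0,-0.907]],[1,[-0.046,-0.54,0],[0,0,-0.907]],[1,[-0.046,-0.54,0],[0,0,-0.907]],[1,[-0.046,-0.54,0],[0,0,-0.907]],[1,[-0.046,-0.54,0],[0,0,-0.907]]])

```text
time: 38.15
tool_pos: [0.5028, -0.3175, 0.134]
tool_rot: [0.794, 0.609, 0.0, 0.0]
wrist_force: [-0.8, 0.3, -0.1]
gripper_width: 1.002
grip_force: 0.0
```

```bash
python3 chk.py;  python3 look.py | grep -E "bar|knob|jar"; python3 - <<'E'
from h import *
c=cap("top"); save(c,"t5.png",(120,140,370,260),3)
E
```

```text
t 38.15 tcp [ 0.5028 -0.3175  0.134 ] yaw -15.03 w 1.002 gf 0.0 F [-0.8  0.3 -0.1] q6 -0.49
scene jar 398 [ 525.9 -174.7  107.9  107.3   56.6]
knob 74 [ 505.1 -324.2   22.9   21.9   72. ]
[([0.562, 0.23, 0.012], 45), ([0.509, -0.174, 0.028], 46), ([0.608, 0.217, 0.012], 43)]
top jar 392 [ 501.3 -162.7  106.9  156.3   65.8]
knob 94 [ 501.6 -321.9   21.9   21.6   52.7]
[([0.607, 0.218, 0.011], 77), ([0.56, 0.232, 0.011], 75), ([0.517, -0.164, 0.025], 294), ([0.541, -0.2, 0.022], 82)]
top bar 139 [362.9 239.1  53.7  10.9  74. ]
knob 94 [ 501.9 -321.4   22.3   20.6   10. ]
jar 415 [ 523.7 -172.1  105.   107.6   53.7]
scene bar 68 [367.9 236.5  54.1  10.   74.8]
knob 73 [ 505.1 -324.2   22.3   23.2   69.7]
jar 448 [ 527.2 -175.   106.8  107.7   48.4]
```

View pics/t5.png

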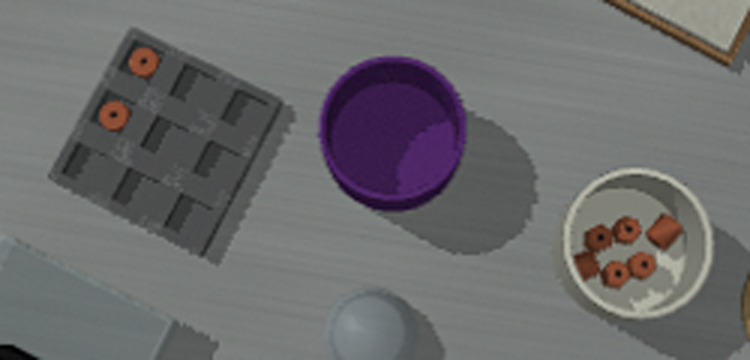

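All six hex beads are in the jar (crop ≈ 640,245), both discs are still in their pockets, and nothing has been disturbed. Regrasping the lid at the same TCP pose.

Request:
play_rows(targets=[[1,[0,-0.006,-0.1],[0,0,0]],[1,[0,-0.006,-0.2],[0,0,0]],[1,[0,-0.006,-0.28],[0,0,0]],[1,[0,-0.006,-0.325],[0,0,0]],[1,[0,-0.006,-0.34],[0,0,0]],[1,[0,-0.006,-0.34],[0,0,0]],[0,[0,-0.006,-0.34],[0,0,0]],[0,[0,-0.006,-0.34],[0,0,0]],[0,[0,-0.006,-0.34],[0,0,0]],[0,[0,-0.006,-0.34],[0,0,0]],[0,[0,-0.006,-0.34],[0,0,0]],[0,[0,-0.006,-0.34],[0,0,0]],[0,[0,-0.006,-0.34],[0,0,0]],[0,[0,-0.006,-0.34],[0,0,0]]], squeeze=60)

```text
time: 39.57
tool_pos: [0.503, -0.3212, 0.0325]
tool_rot: [0.794, 0.608, 0.0, 0.001]
wrist_force: [-0.8, 1.1, 5.9]
gripper_width: 0.254
grip_force: 58.5
```

```bash
python3 -c "
from h import *
pose()"
```

```text
t 39.57 tcp [ 0.503  -0.3212  0.0325] yaw -15.16 w 0.254 gf 58.5 F [-0.8  1.1  5.9] q6 -0.49
```

Request:
play_rows(targets=[[0,[0,0,0.06],[0,0,0]],[0,[0,0,0.15],[0,0,0]],[0,[0,0,0.25],[0,0,0]],[0,[0,0.02,0.3],[0,0,0]],[0,[0.02,0.1,0.3],[0,0,0]],[0,[0.04,0.2,0.3],[0,0,0]],[0,[0.05,0.3,0.3],[0,0,0]],[0,[0.06,0.4,0.3],[0,0,0]],[0,[0.069,0.47,0.3],[0,0,0]],[0,[0.069,0.498,0.3],[0,0,0]],[0,[0.069,0.498,0.3],[0,0,0]],[0,[0.069,0.498,0.28],[0,0,0]],[0,[0.069,0.498,0.28],[0,0,0]],[0,[0.069,0.498,0.28],[0,0,0]]])

```text
time: 40.73
tool_pos: [0.5229, -0.1726, 0.1148]
tool_rot: [0.795, 0.607, -0.0, -0.0]
wrist_force: [0.6, -0.6, -0.7]
gripper_width: 0.253
grip_force: 58.8
```

```bash
python3 -c "
from h import *
pose()
for n in('top','scene'):
    c=cap(n);W=cloud(c);f=c['frame'].astype(int)
    P=W[near(W,.524,-.174,.07)&(W[...,2]>.09)&(W[...,2]<.105)];print(n,'flange',len(P),rect(P) if len(P)>9 else '')
    P=W[near(W,.524,-.174,.09)&(W[...,2]>.055)&(W[...,2]<.07)&(f.min(-1)>60)];print('jar rim',len(P),rect(P))
"
```

```text
t 40.73 tcp [ 0.5229 -0.1726  0.1148] yaw -15.24 w 0.253 gf 58.8 F [ 0.6 -0.6 -0.7] q6 -0.25
top flange 255 [ 513.4 -164.6  106.    66.5   45.7]
jar rim 55 [ 535.9 -125.5   10.    61.    74.7]
scene flange 787 [ 526.4 -175.6  107.5  105.5   86.4]
jar rim 254 [ 544.4 -175.5  107.5   71.8   88.8]
```

Flange centre (526.4, −175.6) matches the jar (526.4, −174.9) in the same camera, so I'm lowering the lid.

Request:
play_rows(targets=[[0,[0,0.001,-0.02],[0,0,0]],[0,[0,0.001,-0.04],[0,0,0]],[0,[0,0.001,-0.055],[0,0,0]],[0,[0,0.001,-0.07],[0,0,0]],[0,[0,0.001,-0.08],[0,0,0]],[0,[0,0.001,-0.086],[0,0,0]],[0,[0,0.001,-0.086],[0,0,0]],[0,[0,0.001,-0.086],[0,0,0]]])

```text
time: 41.5
tool_pos: [0.5228, -0.1709, 0.0914]
tool_rot: [0.794, 0.608, -0.0, 0.0]
wrist_force: [-6.8, 2.5, 16.9]
gripper_width: 0.253
grip_force: 60.6
```

```bash
python3 -c "
from h import *
pose()"
```

```text
t 41.50 tcp [ 0.5228 -0.1709  0.0914] yaw -15.14 w 0.253 gf 60.6 F [-6.8  2.5 16.9] q6 -0.25
```

Request:
play_rows(targets=[[0.35,[0,0,0.004],[0,0,0]],[0.6,[0,0,0.004],[0,0,0]],[1,[0,0,0.004],[0,0,0]],[1,[0,0,0.01],[0,0,0]],[1,[0,0,0.08],[0,0,0]],[1,[0,0,0.2],[0,0,0]],[1,[-0.05,0.12,0.25],[0,0,0]],[1,[-0.1,0.25,0.25],[0,0,0]],[1,[-0.15,0.38,0.25],[0,0,0]],[1,[-0.2,0.5,0.25],[0,0,0]],[1,[-0.25,0.6,0.25],[0,0,0]],[1,[-0.25,0.6,0.25],[0,0,0]],[1,[-0.25,0.6,0.25],[0,0,0]]])

```text
time: 42.58
tool_pos: [0.4475, 0.0104, 0.1647]
tool_rot: [0.793, 0.609, -0.0, 0.0]
wrist_force: [-0.0, 0.0, 0.1]
gripper_width: 1.0
grip_force: 0.0
```

```bash
cat > lid.py <<'E'
from h import *
pose()
for n in('top','scene'):
    c=cap(n);W=cloud(c);f=c['frame'].astype(int)
    m=near(W,.524,-.174,.048)&(W[...,2]>.055)&(W[...,2]<.08)&(np.hypot(W[...,0]-.524,W[...,1]+.174)>.025)
    P=W[m]; A=np.c_[P[:,:2]-[.524,-.174],np.ones(len(P))]; print(n,len(P),"plane tilt/z",np.linalg.lstsq(A,P[:,2],rcond=None)[0].round(4))
    P=W[near(W,.524,-.174,.06)&(W[...,2]>.085)&(W[...,2]<.105)];print('knob',len(P),rect(P) if len(P)>9 else '')
    P=W[near(W,.362,.239,.12)&(W[...,2]>.047)&(W[...,2]<.065)&(f.max(-1)<60)]; print(n,"bar",len(P),rect(P) if len(P)>9 else"")
E
python3 lid.py
```

```text
t 42.58 tcp [0.4475 0.0104 0.1647] yaw -14.97 w 1.000 gf 0.0 F [-0.   0.   0.1] q6 0.03
top 1385 plane tilt/z [0.0021 0.0011 0.0699]
knob 113 [ 521.5 -172.4   23.4   22.7   75.7]
top bar 0 
scene 658 plane tilt/z [-0.0553  0.0032  0.071 ]
knob 76 [ 527.  -173.7   21.9   21.3   81.7]
scene bar 72 [367.4 236.3  52.7  11.1  74.9]
```

Lid is seated: flange at 70 mm and flat, as at the start. The cover hasn't moved, so I'm going back to it.

Request:
play_rows(targets=[[1,[-0.05,0.12,0],[0,0,-0.013]],[1,[-0.1,0.25,0],[0,0,-0.013]],[1,[-0.15,0.38,0],[0,0,-0.013]],[1,[-0.2,0.5,0],[0,0,-0.013]],[1,[-0.25,0.63,0],[0,0,-0.013]],[1,[-0.285,0.74,0],[0,0,-0.013]],[1,[-0.285,0.761,-0.05],[0,0,-0.013]],[1,[-0.285,0.761,-0.15],[0,0,-0.013]],[1,[-0.285,0.761,-0.15],[0,0,-0.013]],[1,[-0.285,0.761,-0.15],[0,0,-0.013]],[1,[-0.285,0.761,-0.15],[0,0,-0.013]],[1,[-0.285,0.761,-0.15],[0,0,-0.013]]])

```text
time: 43.68
tool_pos: [0.3642, 0.2368, 0.1207]
tool_rot: [0.797, 0.604, 0.001, 0.0]
wrist_force: [-0.2, 0.0, 0.3]
gripper_width: 1.003
grip_force: 0.0
```

```bash
python3 -c "
from h import *
pose()"
```

```text
t 43.68 tcp [0.3642 0.2368 0.1207] yaw -15.66 w 1.003 gf 0.0 F [-0.2  0.   0.3] q6 0.59
```

Request:
play_rows(targets=[[1,[-0.007,0.006,-0.08],[0,0,0.008]],[1,[-0.007,0.006,-0.15],[0,0,0.008]],[1,[-0.007,0.006,-0.21],[0,0,0.008]],[1,[-0.007,0.006,-0.231],[0,0,0.008]],[1,[-0.007,0.006,-0.231],[0,0,0.008]],[1,[-0.007,0.006,-0.231],[0,0,0.008]],[0,[-0.007,0.006,-0.231],[0,0,0.008]],[0,[-0.007,0.006,-0.231],[0,0,0.008]],[0,[-0.007,0.006,-0.231],[0,0,0.008]],[0,[-0.007,0.006,-0.231],[0,0,0.008]],[0,[-0.007,0.006,-0.231],[0,0,0.008]],[0,[-0.007,0.006,-0.231],[0,0,0.008]],[0,[-0.007,0.006,-0.231],[0,0,0.008]],[0,[-0.007,0.006,-0.231],[0,0,0.008]]], squeeze=60)

```text
time: 44.85
tool_pos: [0.361, 0.2392, 0.0508]
tool_rot: [0.795, 0.607, 0.0, 0.0]
wrist_force: [-0.4, -0.4, 5.3]
gripper_width: 0.125
grip_force: 59.3
```

```bash
python3 -c "
from h import *
pose()"
```

```text
t 44.85 tcp [0.361  0.2392 0.0508] yaw -15.31 w 0.125 gf 59.3 F [-0.4 -0.4  5.3] q6 0.59
```

Request:
play_rows(targets=[[0,[0,0,0.04],[0,0,0]],[0,[0,0,0.1],[0,0,0]],[0,[0,0,0.17],[0,0,0]],[0,[0,0,0.2],[0,0,0]],[0,[0.03,-0.01,0.2],[0,0,0]],[0,[0.11,-0.03,0.2],[0,0,0]],[0,[0.21,-0.06,0.2],[0,0,0]],[0,[0.31,-0.08,0.2],[0,0,0]],[0,[0.41,-0.11,0.2],[0,0,0]],[0,[0.51,-0.14,0.2],[0,0,0]],[0,[0.59,-0.16,0.2],[0,0,0]],[0,[0.633,-0.17,0.2],[0,0,0]],[0,[0.633,-0.17,0.15],[0,0,0]],[0,[0.633,-0.17,0.1],[0,0,0]],[0,[0.633,-0.17,0.08],[0,0,0]],[0,[0.633,-0.17,0.08],[0,0,0]],[0,[0.633,-0.17,0.08],[0,0,0]]])

```text
time: 46.27
tool_pos: [0.5501, 0.1878, 0.0733]
tool_rot: [0.795, 0.607, -0.001, -0.0]
wrist_force: [0.5, 0.3, -1.5]
gripper_width: 0.123
grip_force: 58.8
```

```bash
python3 - <<'E'
from h import *
pose()
c=cap("scene"); save(c,"s6.png",(290,150,400,230),6)
E
```

```text
t 46.27 tcp [0.5501 0.1878 0.0733] yaw -15.31 w 0.123 gf 58.8 F [ 0.5  0.3 -1.5] q6 0.40
```

View pics/s6.png

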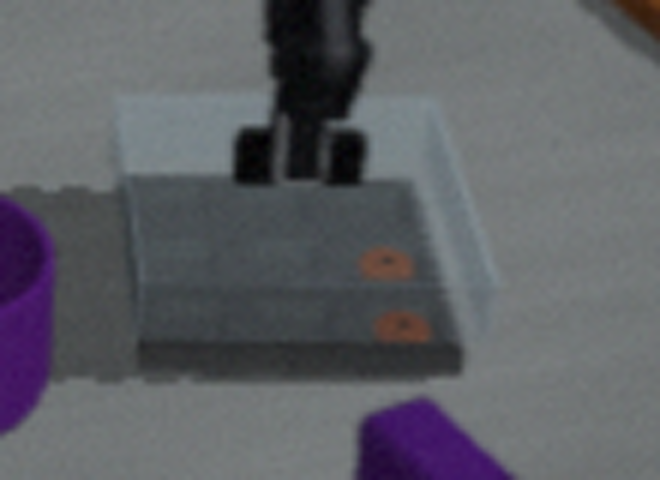

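The held cover hangs level over the tray, with both discs visible at crop (385,263) and (403,325). I'm lowering it slowly.

Request:
play_rows(targets=[[0,[0.002,0,-0.02],[0,0,0]],[0,[0.002,0,-0.035],[0,0,0]],[0,[0.002,0,-0.045],[0,0,0]],[0,[0.002,0,-0.055],[0,0,0]],[0,[0.002,0,-0.065],[0,0,0]],[0,[0.002,0,-0.072],[0,0,0]],[0,[0.002,0,-0.077],[0,0,0]],[0,[0.002,0,-0.078],[0,0,0]],[0,[0.002,0,-0.078],[0,0,0]]])

```text
time: 47.07
tool_pos: [0.5512, 0.188, 0.0509]
tool_rot: [0.795, 0.607, 0.0, 0.0]
wrist_force: [0.3, -0.8, -1.1]
gripper_width: 0.123
grip_force: 58.8
```

```bash
python3 -c "
from h import *
pose()"
```

```text
t 47.07 tcp [0.5512 0.188  0.0509] yaw -15.31 w 0.123 gf 58.8 F [ 0.3 -0.8 -1.1] q6 0.40
```

Request:
play_rows(targets=[[0,[0,0,-0.003],[0,0,0]],[0.35,[0,0,-0.003],[0,0,0]],[1,[0,0,-0.003],[0,0,0]],[1,[0,0,-0.003],[0,0,0]],[1,[0,0,0.02],[0,0,0]],[1,[0,0,0.08],[0,0,0]],[1,[0,0,0.2],[0,0,0]],[1,[0,0,0.33],[0,0,0]],[1,[-0.1,0.1,0.45],[0,0,0]],[1,[-0.2,0.2,0.5],[0,0,0]],[1,[-0.3,0.3,0.5],[0,0,0]],[1,[-0.4,0.4,0.5],[0,0,0]],[1,[-0.5,0.5,0.5],[0,0,0]],[1,[-0.5,0.6,0.5],[0,0,0]],[1,[-0.5,0.7,0.5],[0,0,0]],[1,[-0.5,0.8,0.5],[0,0,0]],[1,[-0.5,0.8,0.5],[0,0,0]]])

```text
time: 48.48
tool_pos: [0.4003, 0.433, 0.2017]
tool_rot: [0.794, 0.608, 0.002, -0.001]
wrist_force: [0.4, -0.3, 0.0]
gripper_width: 1.0
grip_force: 0.0
```

```bash
cat >fin.py <<'E'
import lid
from h import *
for n in("top","scene"):
    c=cap(n); W=cloud(c); f=c["frame"].astype(int)
    P=W[near(W,.551,.188,.1)&(W[...,2]>.047)&(W[...,2]<.065)&(f.max(-1)<60)]; print(n,"bar",len(P),rect(P) if len(P)>9 else"")
    d=W-[.551,.188,0]; P=W[near(W,.551,.188,.06)&(W[...,2]>.02)&(W[...,2]<.045)]; A=np.c_[P[:,:2]-[.551,.188],np.ones(len(P))]; print("covertop",len(P),np.linalg.lstsq(A,P[:,2],rcond=None)[0].round(4),np.median(P[:,2]))
    if n=="top": save(c,"fin_top.png",(100,60,390,340),2)
    else: save(c,"fin_scene.png",(150,130,410,300),3)
E
python3 fin.py
```

```text
t 48.48 tcp [0.4003 0.433  0.2017] yaw -15.09 w 1.000 gf 0.0 F [ 0.4 -0.3  0. ] q6 0.90
top 1392 plane tilt/z [ 0.003  -0.0019  0.0698]
knob 113 [ 521.7 -172.4   23.2   22.8   42.5]
top bar 0 
scene 652 plane tilt/z [-0.0536  0.0026  0.071 ]
knob 74 [ 526.4 -173.5   21.5   22.4   75.8]
scene bar 0 
top bar 139 [551.5 188.1  55.2  12.1  75.2]
covertop 2531 [0.0015 0.0006 0.0313] 0.03125014362426781
scene bar 108 [554.2 186.6  52.1  14.6  72.7]
covertop 1013 [-0.0024  0.0025  0.0334] 0.0329943979750249
```

View pics/fin_top.png

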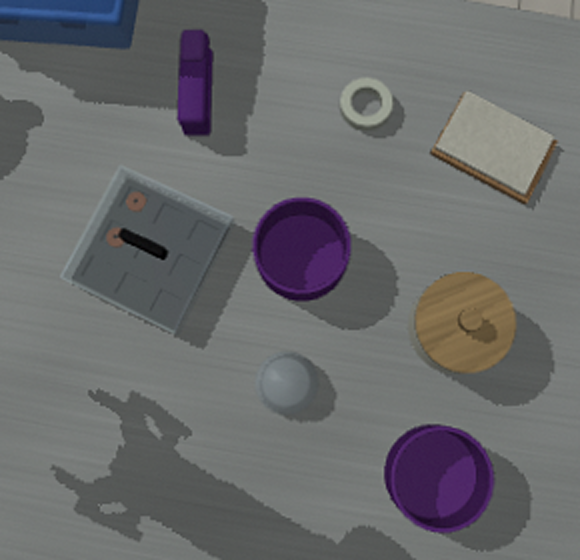

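View pics/fin_scene.png

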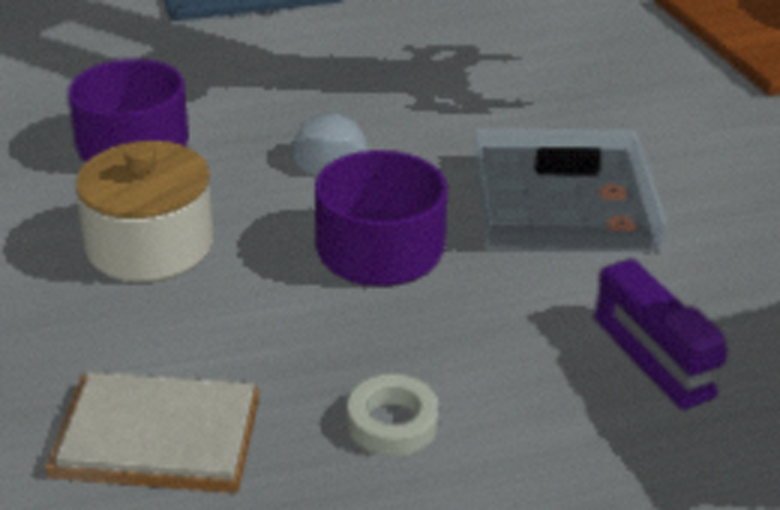

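The lid sits flat on the white jar (scene crop ≈ 145,180). The cover is home and level over the tray with both discs visible under it, and the bystanders haven't moved. Handing in.

```bash
python3 -c "
from h import *
print(ticket.finish_job())"
```

```text
the job is handed in; nothing more can be done
None
```

The job is handed in: all six hex beads are in the white jar, the lid and cover are back on and measured flat and seated, both discs are in their pockets, and one missed grasp that pressed at about 60 N at the wrist only nudged a bead in its pocket.

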